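# Load the drum roaster and start it

## Robot

A 7-joint arm with a two-finger parallel gripper is mounted at the origin on the work surface; the furniture and walls round the work are solid. World frame = base frame: x ahead of the robot, y to its left, z up, the work surface at z = 0. Lengths are in m, angles in rad, forces in N, time in s.
With the tool pointing down it reaches from about 0.4 to 0.85 m from the base axis. Payload 10.4 kg.
Tool frame: the origin (TCP) lies where the fingers leave the gripper's body, on its centre line; the fingertips stand 73 mm ahead of it and the grasp point (between the pads) lies 54 mm ahead of it; z points along the fingers, y is the direction in which the jaws open and shut (so a half turn about z gives the same grasp; the last joint's range is limited). The gripper opens to 85 mm and grips with 20 to 120 N. Pads are 22 mm wide; open, the fingers measure 114 mm over their backs; the gripper's body (76 mm by 85 mm) begins 54 mm behind the grasp point. The pads swing forward as they close: fully open they stand 13 mm farther back than shut.
Start: joints at [-1.19, 0.332, -0.065, 1.46, 0.022, 1.35, -0.088], TCP at [0.246, 0.575, 0.304] pointing down, gripper open.
Joint ranges: [-2.6, 2.6], [-0.5, 2.12], [-1.47, 1.34], [0.16, 2.42], [-1.27, 4.41], [0.06, 2.06], [-2.6, 2.6]. Speed limits (rad/s): [2.22, 2.22, 2.79, 2.79, 3.14, 3.14, 3.14].

## Interface

Orientations are given as a unit quaternion [x, y, z, w].
In Python, from workcell import get_obs, camera, camera_model, hand_in gives the robot as it stands.
- The arm moves only by the shell command python3 -m crank 'ROWS' [FORCE]. ROWS is text: rows parted by semicolons, each of 7 numbers parted by spaces: the shift along the tool's x, y, z in units of 40 mm (1.0 is 40 mm), then the turn, a rotation vector about the tool's x, y, z in units of 8 degrees (1.0 is 8 degrees), then the finger opening in mm, from 0 to 85.4. In form: x y z ax ay az jaw; .... A call has exactly 10 rows; each row shifts and turns the pose as measured when the row begins, along the tool's axes as they then stand; what a row does not reach is not made up. A row lasts 1/10 s, in which the tool goes at most 50 mm and 8.59 degrees, less where a joint would pass 70% of its speed; a pose out of reach is approached as far as the arm can. A call is refused whole if a number of a shift passes 1 or a number of a turn 1, either way. A call with a gripper value outside its range is refused whole. The fingers move at their own pace and stop on an object; FORCE is the grip in N (left out, the last holds). Time passes only in rows, so rows that do not move let the fingers close, or fill a call up. It gives the time, the measured TCP pose, the force and the opening at its end, in the units of the state.
- get_obs(): the state, without advancing time (a new reading comes with each control period).
- camera(name): name is "side" or "top"; returns (picture, depth): 480x640x3 uint8, red, green, blue; 480x640 float32, m along the optical axis (not along the pixel's ray), 0 where there is no reading.
- camera_model(name): a dict with "fx", "fy", "cx", "cy" (pixels), "position" and "rotation" of the camera in the world. Camera axes: x right, y up, looking along -z (the intrinsics and any distortion apply to the point x, -y, -z); pixel columns grow to the right and rows downward; lengths in m; the calibration is good to about 2 mm. A picture is of the moment at which its call begins. camera_model takes no time and is no camera call.
- hand_in(): hands the job in, once; it reports no verdict.
The state is a dict: "clock": time; "joint_pos": joint angles; "joint_velocities": joint speeds; "tau": joint torques, N m; "position": TCP position; "ee_rot": TCP orientation; "ft_force": force on the tool from outside, world axes, zero at the start; "torque": the same for the moment, N m; "grip_width": opening from 0.0 (shut) to 1.0 (fully open).
Only numpy, scipy, OpenCV 4.12 (cv2) and the standard library are available. Lean on these libraries where they do the work, as an engineer would, in place of code of your own. Each camera call takes 0.05 s, during which the arm holds its last target.

## Task

Load the roaster: clamp every roasting drum that lies on the chopping board between the two centres of a bay of its own (any bay): draw the tailstock back, lay the drum in the rests, and push the tailstock fully home so that the drum hangs on the cones. Then set the minutes with the inner of the two concentric knobs, its red line to the green mark, without disturbing the outer heat knob, and only then push the start lever all the way over, away from you. Leave the other things on the table where they are.

Things in the scene. Friction and masses are not known exactly. Their poses are not given: they have to be found in the camera images.
- roaster: drum roaster, fixed: dark steel bed (260 x 215 mm, top at 15 mm) with three bays, and to its right a white console 65 mm high. Origin on the table under the middle bay; x away from the robot at yaw 0, y to the left, along the bays. In each bay a fixed pointed cone sticks out of the console to +y and a sliding tailstock with the same cone (tip 6 mm wide, 6.4 mm long, 12 mm wide at its collar) faces it
- bay1_seat (a point): bay 1, nearest to the robot (80 mm apart in x): where a drum's centre is when clamped home, z 47 mm. Two 90 deg V rests, 50 mm to -y and 66 mm to +y of it, 22 mm wide at the top, carry the drum's stubs 1.5 mm below the cones' axis. With the tailstock drawn back, lay the drum 7 to 20 mm (best 13) to +y of this point to miss both cones; the tailstock then pushes it onto the fixed cone, and the cones lift it off the rests
- tailstock1 (a joint): slide of bay 1's tailstock, m: 0 drawn back (+y), grows towards the console (-y), 0.036 at its other stop, anywhere between at the start (draw it fully back before laying a drum in), about 0.0268 with a drum clamped fully home. Takes 6 N to slide, stays where left; push until it goes no further (10 to 15 N more is plenty)
- tail1_grip (a point): middle of the red upright grip on bay 1's tailstock, 83 mm above the table; 14 mm wide along the roaster's x, 16 mm along y; its top is 14 mm above this point, the aluminium block under it (28 x 24 mm) begins 23 mm below. The cone's tip is 24.5 mm to -y of it
- bay2_seat (a point): bay 2, middle (80 mm apart in x): where a drum's centre is when clamped home, z 47 mm. Two 90 deg V rests, 50 mm to -y and 66 mm to +y of it, 22 mm wide at the top, carry the drum's stubs 1.5 mm below the cones' axis. With the tailstock drawn back, lay the drum 7 to 20 mm (best 13) to +y of this point to miss both cones; the tailstock then pushes it onto the fixed cone, and the cones lift it off the rests
- tailstock2 (a joint): slide of bay 2's tailstock, m: 0 drawn back (+y), grows towards the console (-y), 0.036 at its other stop, anywhere between at the start (draw it fully back before laying a drum in), about 0.0268 with a drum clamped fully home. Takes 6 N to slide, stays where left; push until it goes no further (10 to 15 N more is plenty)
- tail2_grip (a point): middle of the red upright grip on bay 2's tailstock, 83 mm above the table; 14 mm wide along the roaster's x, 16 mm along y; its top is 14 mm above this point, the aluminium block under it (28 x 24 mm) begins 23 mm below. The cone's tip is 24.5 mm to -y of it
- bay3_seat (a point): bay 3, farthest (80 mm apart in x): where a drum's centre is when clamped home, z 47 mm. Two 90 deg V rests, 50 mm to -y and 66 mm to +y of it, 22 mm wide at the top, carry the drum's stubs 1.5 mm below the cones' axis. With the tailstock drawn back, lay the drum 7 to 20 mm (best 13) to +y of this point to miss both cones; the tailstock then pushes it onto the fixed cone, and the cones lift it off the rests
- tailstock3 (a joint): slide of bay 3's tailstock, m: 0 drawn back (+y), grows towards the console (-y), 0.036 at its other stop, anywhere between at the start (draw it fully back before laying a drum in), about 0.0268 with a drum clamped fully home. Takes 6 N to slide, stays where left; push until it goes no further (10 to 15 N more is plenty)
- tail3_grip (a point): middle of the red upright grip on bay 3's tailstock, 83 mm above the table; 14 mm wide along the roaster's x, 16 mm along y; its top is 14 mm above this point, the aluminium block under it (28 x 24 mm) begins 23 mm below. The cone's tip is 24.5 mm to -y of it
- drum1_center (a point): centre of roasting drum 1 (may be absent): shut, perforated, square with bevelled edges, aluminium, 36 x 36 mm, 80 mm long, plus a round stub (18 mm thick, 30 mm long, end hole 12 mm wide, 8 mm deep) at each end; 140 mm in all, 280 g. x runs along it; both ends alike. Starts on a flat side on the board (340 x 240 mm, 22 mm thick), centre at z 40 mm, two other flats upright for gripping
- drum2_center (a point): centre of roasting drum 2 (may be absent): shut, perforated, square with bevelled edges, aluminium, 36 x 36 mm, 80 mm long, plus a round stub (18 mm thick, 30 mm long, end hole 12 mm wide, 8 mm deep) at each end; 140 mm in all, 280 g. x runs along it; both ends alike. Starts on a flat side on the board (340 x 240 mm, 22 mm thick), centre at z 40 mm, two other flats upright for gripping
- drum3_center (a point): centre of roasting drum 3 (may be absent): shut, perforated, square with bevelled edges, aluminium, 36 x 36 mm, 80 mm long, plus a round stub (18 mm thick, 30 mm long, end hole 12 mm wide, 8 mm deep) at each end; 140 mm in all, 280 g. x runs along it; both ends alike. Starts on a flat side on the board (340 x 240 mm, 22 mm thick), centre at z 40 mm, two other flats upright for gripping
- minutes_knob (a joint): the inner of two concentric knobs on the console: angle in rad, 0 with its red line pointing to the roaster's -x, grows clockwise seen from above, range 0 to 3, stays where it is left. The green mark on the console stands at 2.1
- minutes_grip (a point): centre of the top face of the inner knob, on the axis of both knobs, 126 mm above the table: an aluminium bar 30 mm long (along the point's x), 13 mm wide, 36 mm tall, on a round foot 28 mm wide and 5 mm high; a red line on its top runs from the axis to the pointing end (the point's -x)
- heat_mark (a point): orange pointer line on the rim of the outer knob, 27 mm from the axis. The outer knob is black, ribbed, 60 mm wide, 18 mm high, its top 84 mm above the table, 42 mm below the top of the inner knob; it turns very easily (0.02 N m) and is already set
- start_lever (a joint): start lever on the console, rad: 0 leaning towards the robot (off), 1.0 leaning away from it (on); stays where it is left; light (2 N at the tip)
- start_lever_tip (a point): centre of the green ball (26 mm wide) at the tip of the start lever; the lever is 50 mm long, hinged 87 mm above the table about the roaster's y axis; its ball moves in an arc towards the roaster's +x. The knobs' axis is 115 mm from the hinge, towards -x
- jar: honey jar, 60 mm wide, 85 mm high, origin under its centre: bystander
- tin: food tin, 57 mm wide, 72 mm high: bystander
- mug: mug, 82 x 114 x 91 mm: bystander
- lime: lime, 57 x 46 x 45 mm: bystander

How it is judged:
On the way, in this order (a step that is already met when the one before it is completed fails the run):
1. every drum present is clamped between the centres of a bay (((distance between drum1_center and bay1_seat below 0.004 m and angle between the x axis of drum1_center and the y axis of roaster, either way round below 0.05 rad and value of joint tailstock1 between 0.0238 and 0.0293 m) or (distance between drum1_center and bay2_seat below 0.004 m and angle between the x axis of drum1_center and the y axis of roaster, either way round below 0.05 rad and value of joint tailstock2 between 0.0238 and 0.0293 m) or (distance between drum1_center and bay3_seat below 0.004 m and angle between the x axis of drum1_center and the y axis of roaster, either way round below 0.05 rad and value of joint tailstock3 between 0.0238 and 0.0293 m)) and ((distance between drum2_center and bay1_seat below 0.004 m and angle between the x axis of drum2_center and the y axis of roaster, either way round below 0.05 rad and value of joint tailstock1 between 0.0238 and 0.0293 m) or (distance between drum2_center and bay2_seat below 0.004 m and angle between the x axis of drum2_center and the y axis of roaster, either way round below 0.05 rad and value of joint tailstock2 between 0.0238 and 0.0293 m) or (distance between drum2_center and bay3_seat below 0.004 m and angle between the x axis of drum2_center and the y axis of roaster, either way round below 0.05 rad and value of joint tailstock3 between 0.0238 and 0.0293 m)) and ((distance between drum3_center and bay1_seat below 0.004 m and angle between the x axis of drum3_center and the y axis of roaster, either way round below 0.05 rad and value of joint tailstock1 between 0.0238 and 0.0293 m) or (distance between drum3_center and bay2_seat below 0.004 m and angle between the x axis of drum3_center and the y axis of roaster, either way round below 0.05 rad and value of joint tailstock2 between 0.0238 and 0.0293 m) or (distance between drum3_center and bay3_seat below 0.004 m and angle between the x axis of drum3_center and the y axis of roaster, either way round below 0.05 rad and value of joint tailstock3 between 0.0238 and 0.0293 m))), for 0.2 s.
2. the inner knob's line is at the green mark (value of joint minutes_knob between 1.95 and 2.25 rad), for 0.2 s.
3. the start lever is over (value of joint start_lever above 0.85 rad), for 0.2 s.
At the end, for the whole second after the job is handed in: Every drum present is clamped between the centres of a bay (centre within 4 mm of the seat point, along the bay within 0.05 rad, tailstock within about 3 mm of its clamped reading), the inner knob is at the green mark (2.1 within 0.15 rad) and the start lever is over (above 0.85 rad) (all of step 1 and all of step 2 and value of joint start_lever above 0.85 rad); the robot touches nothing.
It fails at once if the outer heat knob is turned by more than about 10 degrees (distance of heat_mark from where it was at the start of the episode above 0.005 m).
It fails at once if a bystander is pushed more than 4 cm (distance of any of jar, tin, mug, lime from where it was at the start of the episode above 0.04 m).
Of drum1, drum2, drum3 only 2 to 3 are there at a start; the rules pass over those that are not, and their reading is None.
At some moment in a run one of drum1, drum2, drum3 may be knocked a few centimetres aside while the robot is not near it.
Once in a run the grip may slacken for a moment while it holds something.
It also fails if it takes over 210 s, if anything falls off the work surface, if the arm or the gripper's body presses on something with over 40 N, if the wrist force passes 120 N, or if a joint passes its speed limit or range.

## Working session

There is one attempt and no reset: what is moved stays moved. The work goes in short steps, Python scripts to look and compute and a shell command to move; the robot and the scene stay as the last step left them, time stands still between calls to the robot, and variables do not carry over. Pictures are saved under pics/ and viewed, and the job is handed in when it is done.

```bash
mkdir -p pics; ls
python3 - <<'E'
from workcell import get_obs, camera, camera_model
import cv2,numpy as np
print(get_obs())
for n in("top","side"):
    p,d=camera(n); cv2.imwrite(f"pics/{n}0.png",p[:,:,::-1]); np.savez(f"{n}0.npz",p=p,d=d)
    print(n,camera_model(n),d.min(),d.max())
E
```

```text
pics
{'clock': 0.0, 'joint_pos': array([-1.18960696,  0.33288221, -0.06468536,  1.46095829,  0.02160764,
        1.34989057, -0.08853596]), 'joint_velocities': array([ 9.91980698e-04, -6.10096979e-05, -1.34368811e-04, -2.40024469e-04,
        2.05806590e-04, -4.94767630e-04, -5.05061300e-04]), 'tau': array([-5.04532400e-04, -6.25450802e+01,  4.86546883e-02, -3.91612244e+01,
        1.61372276e-02,  9.95133334e-03,  7.16555263e-06]), 'position': array([0.24546817, 0.57447888, 0.30310126]), 'ee_rot': array([ 2.00538952e-01,  9.79685464e-01, -7.13610096e-04, -1.05576238e-04]), 'ft_force': array([-0.65984434,  0.71282335, -1.07743273]), 'torque': array([ 0.01067838, -0.01870337,  0.02495927]), 'grip_width': 1.000180586902045}
top {'fx': 503.9450320465909, 'fy': 503.9450320465909, 'cx': 325.26136248949916, 'cy': 239.21125382533603, 'position': array([0.2115978 , 0.04785939, 1.43378125]), 'rotation': array([-0.05774879,  0.09502659,  0.85229793, -0.51110004])} 0.0 2.694805
side {'fx': 502.301843975213, 'fy': 502.301843975213, 'cx': 322.22903131420804, 'cy': 239.41229640765908, 'position': array([-0.08048616, -0.95462768,  0.72569933]), 'rotation': array([ 0.47142436, -0.14551247, -0.24483665,  0.83464975])} 0.0 3.9999454
```

View pics/top0.png

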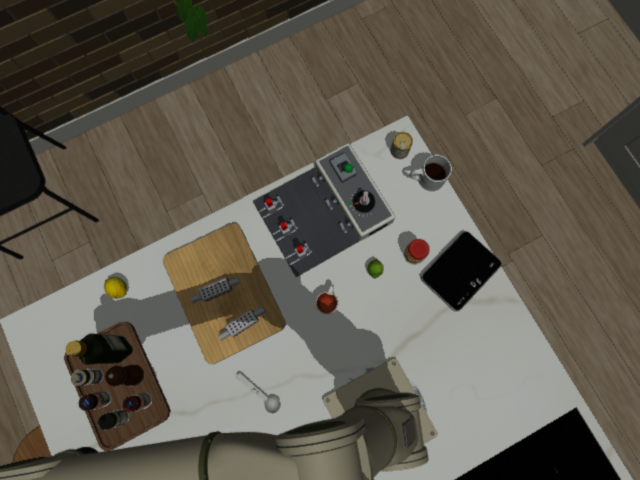

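View pics/side0.png

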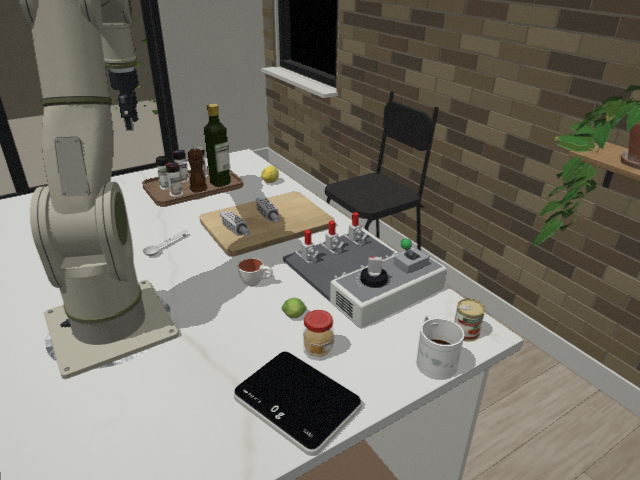

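The top view shows two drums on the board (about (216,289) and (241,323)), and the roaster with red grips at (270,203), (285,226), (300,248). The console is to its right, with the knobs at (363,200) and the green ball at (348,167). Next I'll set up helpers and take zoomed views.

```bash
cat > h.py <<'E'
from workcell import get_obs, camera, camera_model
import cv2,numpy as np,sys
from scipy.spatial.transform import Rotation as R
def cm(n):
    c=camera_model(n); return c, R.from_quat(c['rotation']), np.array(c['position'])
def plane(n,u,v,z):
    c,r,p=cm(n); d=r.apply([(u-c['cx'])/c['fx'],-(v-c['cy'])/c['fy'],-1]); return p+d*(z-p[2])/d[2]
def proj(n,X):
    c,r,p=cm(n); q=r.inv().apply(np.atleast_2d(X)-p); return np.c_[c['cx']+c['fx']*q[:,0]/-q[:,2], c['cy']-c['fy']*q[:,1]/-q[:,2]]
def cloud(n,d):
    c,r,p=cm(n); v,u=np.mgrid[0:480,0:640]; q=np.stack([(u-c['cx'])/c['fx']*d,-(v-c['cy'])/c['fy']*d,-d],-1)
    return r.apply(q.reshape(-1,3)).reshape(480,640,3)+p
def tri(uv):  # dict name->(u,v)
    A=np.zeros((3,3));b=np.zeros(3)
    for n,(u,v) in uv.items():
        c,r,p=cm(n); d=r.apply([(u-c['cx'])/c['fx'],-(v-c['cy'])/c['fy'],-1]); d/=np.linalg.norm(d)
        M=np.eye(3)-np.outer(d,d); A+=M;b+=M@p
    return np.linalg.solve(A,b)
def comps(m,a=8):
    n,l,s,c=cv2.connectedComponentsWithStats(m.astype(np.uint8)); return [(tuple(np.round(c[i],1)),s[i,4],i) for i in range(1,n) if s[i,4]>=a],l
def crop(p,x0,y0,w,h,s,f):
    cv2.imwrite(f,cv2.resize(p[y0:y0+h,x0:x0+w,::-1],None,fx=s,fy=s,interpolation=cv2.INTER_CUBIC))
E
python3 - <<'E'
from h import *
for n in("top","side"):
    z=np.load(f"{n}0.npz");p=z['p'];d=z['d'];hsv=cv2.cvtColor(p,cv2.COLOR_RGB2HSV).astype(int);H,S,V=hsv[...,0],hsv[...,1],hsv[...,2]
    print(n,'red',comps(((H<6)|(H>174))&(S>180)&(V>110))[0]);print('green',comps((H>60)&(H<90)&(S>120)&(V>60))[0])
p=np.load("top0.npz")['p'];crop(p,160,210,140,160,5,'pics/t1.png') ;crop(p,245,135,160,140,5,'pics/t2.png')
p=np.load("side0.npz")['p'];crop(p,280,200,170,120,4.7,'pics/s1.png')
E
```

```text
top red [((np.float64(268.0), np.float64(200.8)), np.int32(21), 1), ((np.float64(283.0), np.float64(224.5)), np.int32(22), 2), ((np.float64(418.4), np.float64(248.6)), np.int32(260), 3), ((np.float64(299.3), np.float64(248.0)), np.int32(22), 4)]
green [((np.float64(348.3), np.float64(167.5)), np.int32(56), 1), ((np.float64(349.3), np.float64(202.1)), np.int32(9), 2)]
side red [((np.float64(354.4), np.float64(217.7)), np.int32(46), 1), ((np.float64(330.7), np.float64(226.4)), np.int32(52), 2), ((np.float64(306.6), np.float64(235.4)), np.int32(48), 3), ((np.float64(310.9), np.float64(326.6)), np.int32(36), 5)]
green [((np.float64(405.6), np.float64(243.3)), np.int32(84), 1)]
```

View pics/t1.png

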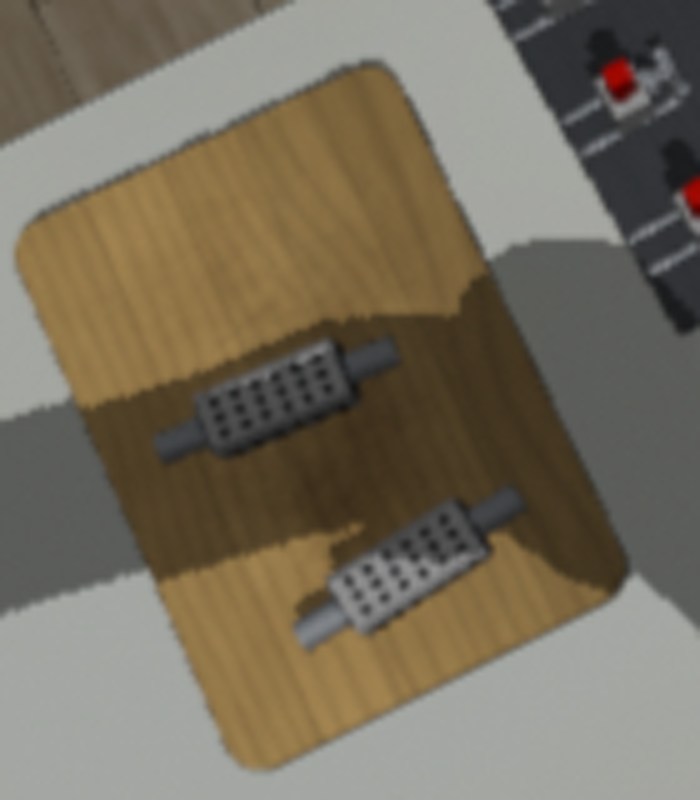

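View pics/t2.png

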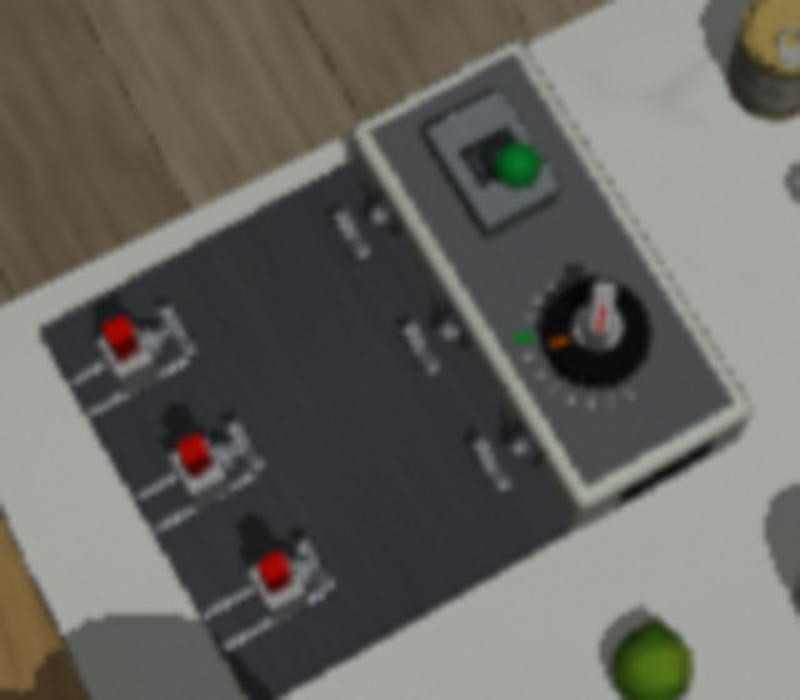

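View pics/s1.png

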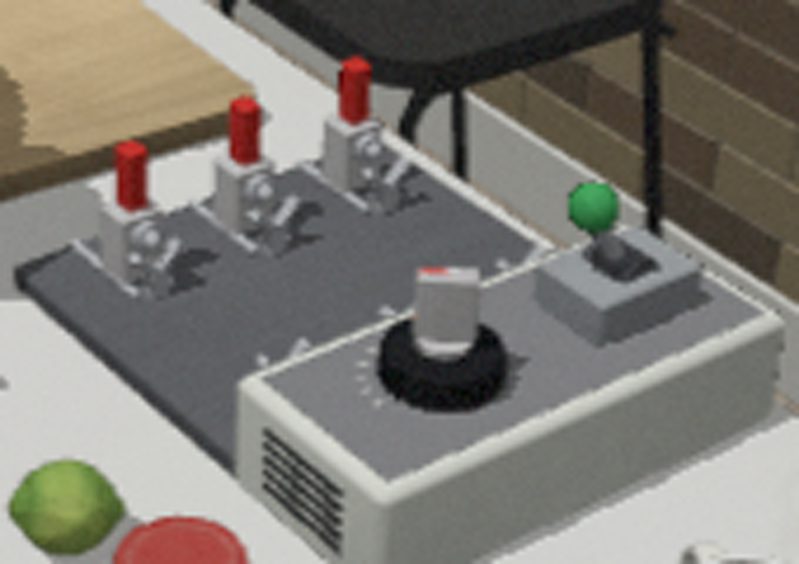

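Run:
```python
from h import *
np.set_printoptions(precision=4,suppress=True)
C={}
for n in("top","side"):
    z=np.load(f"{n}0.npz");p=z['p'];d=z['d'];X=cloud(n,d);C[n]=X;hsv=cv2.cvtColor(p,cv2.COLOR_RGB2HSV).astype(int);H,S,V=hsv[...,0],hsv[...,1],hsv[...,2]
    red=((H<8)|(H>172))&(S>150)&(V>70)
    cs,l=comps(red,15)
    for c,a,i in cs:
        Q=X[l==i]; print(n,'red',c,a,np.median(Q,0),'zmax',np.percentile(Q[:,2],95))
    cs,l=comps((H>55)&(H<90)&(S>100)&(V>50),8)
    for c,a,i in cs: print(n,'green',c,a,np.median(X[l==i],0))
print('tri ball',tri({'top':(348.3,167.5),'side':(405.6,243.3)}))
# console top surface & bed surface via depth
X=C['top']
for nm,lo,hi in(('console',.058,.07),('bed',.010,.02),('board',.017,.026)):
    m=(X[...,2]>lo)&(X[...,2]<hi)
    cs,l=comps(m,300)
    for c,a,i in cs:
        pts=np.argwhere(l==i)[:,::-1].astype(np.float32); r=cv2.minAreaRect(X[l==i][:,:2].astype(np.float32)); print(nm,c,a,r,X[l==i][:,2].mean())
m=(X[...,2]>.03)&(X[...,2]<.075)
cs,l=comps(m,60)
for c,a,i in cs: print('mid',c,a,cv2.minAreaRect(X[l==i][:,:2].astype(np.float32)),np.median(X[l==i][:,2]))
```

```text
top red (np.float64(268.5), np.float64(201.5)) 42 [ 0.6491 -0.0052  0.0932] zmax 0.09834852855066373
top red (np.float64(283.3), np.float64(225.2)) 37 [ 0.5686 -0.0112  0.0947] zmax 0.10008297067587883
top red (np.float64(418.3), np.float64(248.9)) 312 [ 0.3384 -0.3061  0.0842] zmax 0.08922011889799256
top red (np.float64(299.5), np.float64(248.4)) 35 [ 0.4904 -0.0203  0.0936] zmax 0.09990235092549418
top red (np.float64(326.2), np.float64(299.4)) 117 [ 0.3423 -0.0225  0.0117] zmax 0.02923833688395581
top green (np.float64(348.1), np.float64(167.3)) 63 [ 0.6183 -0.2378  0.1395]
top green (np.float64(349.2), np.float64(202.0)) 10 [ 0.5485 -0.2066  0.068 ]
side red (np.float64(355.0), np.float64(218.2)) 75 [ 0.6479 -0.0115  0.0826] zmax 0.09576994785910381
side red (np.float64(331.5), np.float64(227.0)) 76 [ 0.5684 -0.0174  0.0814] zmax 0.09609910661365795
side red (np.float64(307.3), np.float64(236.3)) 85 [ 0.4893 -0.0265  0.082 ] zmax 0.096533098987497
side red (np.float64(250.1), np.float64(264.1)) 141 [0.3415 0.0041 0.0367] zmax 0.047373611158642026
side red (np.float64(317.5), np.
[... 4411 characters left out ...]
377
mid (np.float64(95.4), np.float64(376.3)) 118 ((0.448621928691864, 0.6165828108787537), (0.021463755518198013, 0.039861783385276794), 67.89263916015625) 0.05432138047689916
mid (np.float64(102.9), np.float64(398.7)) 125 ((0.3844471871852875, 0.6228077411651611), (0.023826690390706062, 0.041457388550043106), 68.82855224609375) 0.05224213821136492
mid (np.float64(144.5), np.float64(400.6)) 105 ((0.3286806344985962, 0.5279600024223328), (0.020943595096468925, 0.04163297638297081), 67.46449279785156) 0.05492083986043239
mid (np.float64(121.6), np.float64(416.9)) 118 ((0.3228088319301605, 0.5963992476463318), (0.019672147929668427, 0.040445417165756226), 87.87980651855469) 0.05278695629696306
```

Run:
```python
from h import *
p=np.load("top0.npz")['p']
def c2(n,p,x0,y0,w,h,s,f):
    im=cv2.resize(p[y0:y0+h,x0:x0+w,::-1],None,fx=s,fy=s,interpolation=cv2.INTER_CUBIC)
    im=np.clip(im.astype(float)*1.5,0,255).astype(np.uint8)
    for k in range(0,w,10): cv2.line(im,(k*s,0),(k*s,6),(0,255,255),1); cv2.putText(im,str(x0+k),(k*s,16),0,.35,(0,255,255),1)
    for k in range(0,h,10): cv2.line(im,(0,k*s),(6,k*s),(0,255,255),1); cv2.putText(im,str(y0+k),(8,k*s+4),0,.35,(0,255,255),1)
    cv2.imwrite(f,im)
c2('top',p,258,165,85,70,9,'pics/t3.png')
c2('top',p,325,175,60,50,12,'pics/t4.png')
c2('side',np.load("side0.npz")['p'],340,225,100,70,8,'pics/s2.png')
```

```text
(no output)
```

View pics/t3.png

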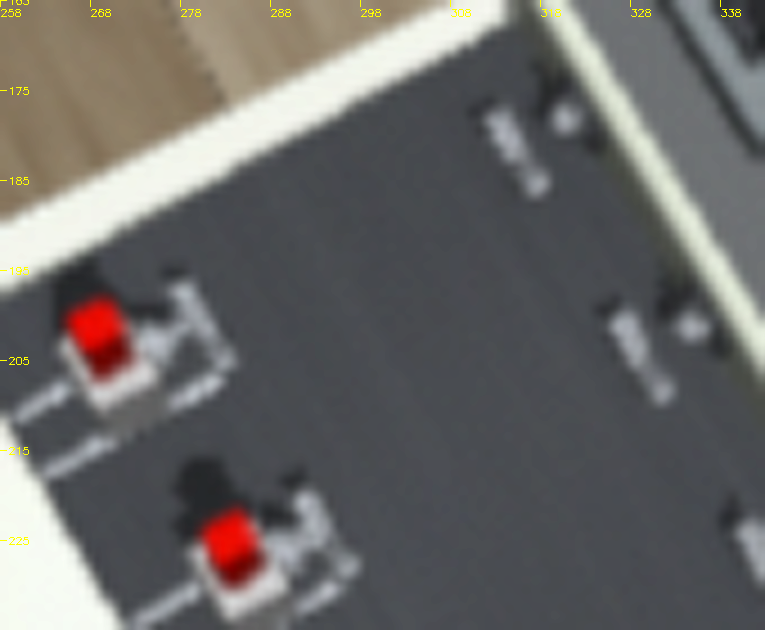

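View pics/t4.png

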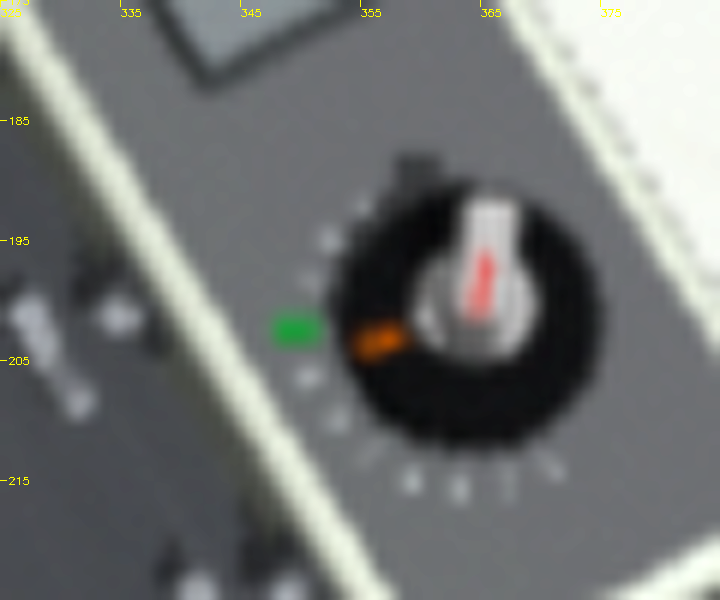

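View pics/s2.png

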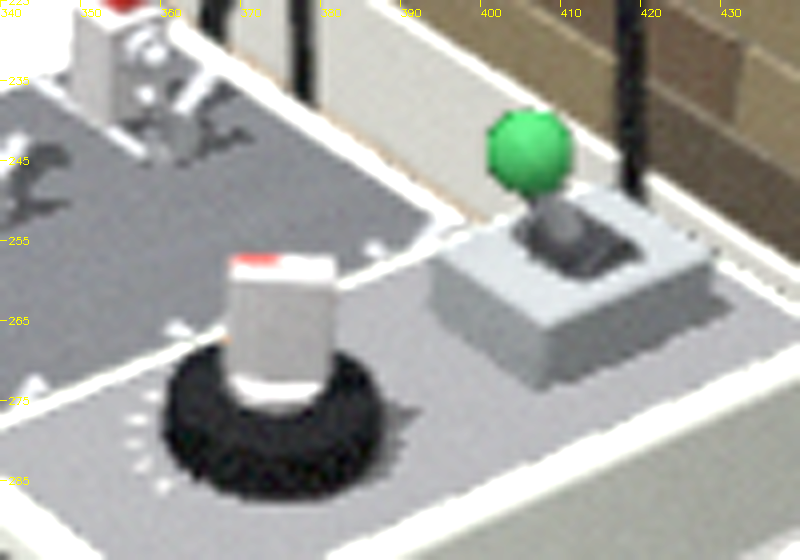

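Run:
```python
from h import *
np.set_printoptions(precision=4,suppress=True)
P=lambda u,v,z,n='top':plane(n,u,v,z)[:2]
print('outer knob c', P(364.5,200.7,.084), 'green',P(349.6,202.5,.065),'orange',P(356.5,203.3,.084))
k=P(364.5,200.7,.084); print('axis at z126 proj',proj('top',[*k,.126]))
for uv in((364,201.5),(365.3,195.7),(365.2,191.7)): print('red/bar',uv,P(*uv,.126))
for uv in((368,257.5),(374,257),(381,258)): print('side',uv,P(*uv,.126,'side'))
print('side knob outer', P(374,274,.084,'side'))
# rests
for nm,a,b in(('b3 -y',(313,177.5),(317.5,186)),('b3 +y',(278,197),(283,205)),('b2 -y',(326.5,200),(331.5,208.8)),('b2+y',(291.5,220),(297,228))):
    A=P(*a,.0438);B=P(*b,.0438); print(nm,A,B,(A+B)/2,'len',np.linalg.norm(A-B))
print('cones b3,b2',P(320.5,178.2,.05),P(335,201.5,.05))
```

```text
outer knob c [ 0.528  -0.2433] green [ 0.5476 -0.2076] orange [ 0.5319 -0.2199]
axis at z126 proj [[365.6554 196.125 ]]
red/bar (364, 201.5) [ 0.5168 -0.232 ]
red/bar (365.3, 195.7) [ 0.5295 -0.243 ]
red/bar (365.2, 191.7) [ 0.5395 -0.2483]
side (368, 257.5) [ 0.5163 -0.2364]
side (374, 257) [ 0.5287 -0.2418]
side (381, 258) [ 0.5393 -0.2532]
side knob outer [ 0.5279 -0.2473]
b3 -y [ 0.6695 -0.1541] [ 0.6404 -0.1535] [ 0.655  -0.1538] len 0.0291319861562526
b3 +y [ 0.6646 -0.0374] [ 0.6364 -0.0392] [ 0.6505 -0.0383] len 0.02825172790338976
b2 -y [ 0.5908 -0.1565] [ 0.5608 -0.1567] [ 0.5758 -0.1566] len 0.029983965653110612
b2+y [ 0.5853 -0.0404] [ 0.557  -0.0434] [ 0.5712 -0.0419] len 0.02844323327546999
cones b3,b2 [ 0.6554 -0.1713] [ 0.5736 -0.175 ]
```

Two drums. I'm writing a calculator that turns a target pose into the tool-axis shift, then starting by turning the tool.

```bash
cat > g.py <<'E'
from h import *
# usage: g.py x y z yaw(deg, tool y) [rows]; prints whole shift & turn in units, and force
def main():
    o=get_obs(); M=R.from_quat(o['ee_rot']).as_matrix(); p=np.array(o['position'])
    yaw=np.degrees(np.arctan2(M[1,1],M[0,1]))
    print('t',round(o['clock'],1),'pos',p.round(4),'yaw',round(yaw,2),'tilt',M[:,2].round(3)[:2],'F',np.round(o['ft_force'],1),'grip',round(o['grip_width']*85.4,1),'j7',round(o['joint_pos'][6],2))
    if len(sys.argv)>3:
        t=np.array(list(map(float,sys.argv[1:4]))); 
        print('shift units',(M.T@(t-p)/.04).round(3))
    if len(sys.argv)>4:
        yw=np.radians(float(sys.argv[4])); 
        best=None
        for a in(yw,yw+np.pi):
            T=np.c_[[-np.sin(a),np.cos(a),0],[np.cos(a),np.sin(a),0],[0,0,-1]]
            v=(R.from_matrix(M.T@T)).as_rotvec(degrees=True)/8
            if best is None or np.linalg.norm(v)<np.linalg.norm(best): best=v
        print('turn units',best.round(3))
main()
E
python3 -m crank '0 0 0 0 0 1 60; 0 0 0 0 0 1 60; 0 0 0 0 0 1 60; 0 0 0 0 0 1 60; 0 0 0 0 0 1 60; 0 0 0 0 0 1 60; 0 0 0 0 0 1 60; 0 0 0 0 0 1 60; 0 0 0 0 0 0.1 60; 0 0 0 0 0 0 60' 40; python3 g.py 0.40 0.2 0.25 2.2
```

```text
clock: 1.1
position: [0.2448, 0.5729, 0.2982]
ee_rot: [0.709, 0.705, -0.005, 0.002]
ft_force: [-0.3, -0.4, -0.7]
grip_width: 0.703
t 1.1 pos [0.2448 0.5729 0.2982] yaw -0.33 tilt [-0.003 -0.01 ] F [-0.3 -0.4 -0.7] grip 60.0 j7 -1.22
shift units [-9.287  3.936  1.284]
turn units [-0.026  0.07  -0.316]
```

```bash
python3 -m crank '-0.9 0.4 0 0 0 -0.1 60; -0.9 0.4 0 0 0 -0.1 60; -0.9 0.4 0 0 0 -0.1 60; -0.9 0.4 0 0 0 0 60; -0.9 0.4 0.1 0 0 0 60; -0.9 0.4 0.1 0 0 0 60; -0.9 0.4 0.1 0 0 0 60; -0.9 0.4 0.2 0 0 0 60; -0.9 0.4 0.2 0 0 0 60; -0.9 0.4 0.2 0 0 0 60' ; python3 g.py 0.649 -0.006 0.2 2.2
```

```text
clock: 2.1
position: [0.4245, 0.2124, 0.2632]
ee_rot: [0.675, 0.738, -0.004, 0.001]
ft_force: [0.7, 0.5, 0.2]
grip_width: 0.702
t 2.1 pos [0.4245 0.2124 0.2632] yaw 5.1 tilt [-0.003 -0.007] F [0.7 0.5 0.2] grip 59.9 j7 -0.47
shift units [-5.927  5.111  1.605]
turn units [-0.024  0.051  0.363]
```

```bash
python3 -m crank '-0.75 0.65 0.1 0 0 0.05 45; -0.75 0.65 0.1 0 0 0.05 45; -0.75 0.65 0.1 0 0 0.05 45; -0.75 0.65 0.1 0 0 0.05 45; -0.75 0.65 0.1 0 0 0.05 45; -0.75 0.65 0.1 0 0 0.05 45; -0.75 0.65 0.1 0 0 0 45; -0.75 0.65 0.1 0 0 0 45; 0 0 0 0 0 0 45; 0 0 0 0 0 0 45' ; python3 g.py 0.649 -0.006 0.2 2.2
```

```text
clock: 3.1
position: [0.659, -0.0273, 0.2287]
ee_rot: [0.678, 0.735, -0.005, 0.002]
ft_force: [0.2, -0.2, -0.6]
grip_width: 0.524
t 3.1 pos [ 0.659  -0.0273  0.2287] yaw 4.65 tilt [-0.004 -0.009] F [ 0.2 -0.2 -0.6] grip 44.8 j7 0.23
shift units [ 0.556 -0.204  0.714]
turn units [-0.031  0.063  0.306]
```

```bash
python3 -m crank '0.28 -0.1 0.3 0 0.03 0.15 45; 0.28 -0.1 0.3 0 0.03 0.15 45; 0 0 0 0 0 0 45; 0 0 0 0 0 0 45; 0 0 0 0 0 0 45; 0 0 0 0 0 0 45; 0 0 0 0 0 0 45; 0 0 0 0 0 0 45; 0 0 0 0 0 0 45; 0 0 0 0 0 0 45' ; python3 g.py 0.649 -0.006 0.142 2.2
```

```text
clock: 4.1
position: [0.6471, 0.0003, 0.2044]
ee_rot: [0.69, 0.723, 0.0, -0.002]
ft_force: [0.0, 0.3, 0.0]
grip_width: 0.527
t 4.1 pos [6.471e-01 3.000e-04 2.044e-01] yaw 2.68 tilt [-0.003  0.003] F [0.  0.3 0. ] grip 45.0 j7 0.17
shift units [-0.165  0.046  1.56 ]
turn units [-0.021 -0.025  0.06 ]
```

```bash
python3 -m crank '-0.15 0.05 0.5 0 0 0.05 45; 0 0 0.5 0 0 0 45; 0 0 0.5 0 0 0 45; 0 0 0.05 0 0 0 45; 0 0 0 0 0 0 45; 0 0 0 0 0 0 45; 0 0 0 0 0 0 45; 0 0 0 0 0 0 45; 0 0 0 0 0 0 45; 0 0 0 0 0 0 45'
python3 - <<'E'
from h import *
p,d=camera('side');crop(p,290,150,160,120,5,'pics/s3.png')
E
python3 g.py 0.649 -0.006 0.142 2.2
```

```text
clock: 5.1
position: [0.6518, -0.0063, 0.1457]
ee_rot: [0.693, 0.721, 0.003, 0.0]
ft_force: [-0.2, -0.6, -0.7]
grip_width: 0.529
t 5.2 pos [ 0.6518 -0.0063  0.1457] yaw 2.23 tilt [0.004 0.004] F [-0.3 -0.4  0.2] grip 44.7 j7 0.2
shift units [ 0.009 -0.069  0.093]
turn units [ 0.031 -0.027  0.004]
```

View pics/s3.png

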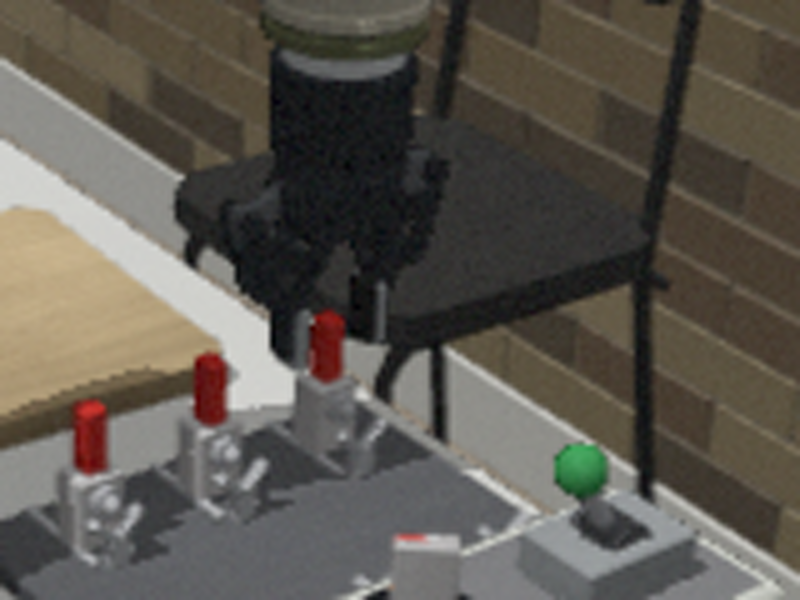

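The fingers straddle bay 3's red grip at about (328,345) in the crop. Closing on it, then drawing back.

```bash
python3 -m crank '0 -0.07 0.05 0 0 0 8; 0 0 0 0 0 0 8; 0 0 0 0 0 0 8; 0 0 0 0 0 0 8; 0 0 0 0 0 0 8; 0 0 0 0 0 0 8; 0.1 0 0 0 0 0 8; 0.1 0 0 0 0 0 8; 0.1 0 0 0 0 0 8; 0.1 0 0 0 0 0 8' 50 ; python3 g.py 0.649 -0.006 0.142 2.2
```

```text
clock: 6.15
position: [0.6512, 0.0023, 0.1442]
ee_rot: [0.696, 0.718, 0.003, 0.007]
ft_force: [3.7, -6.4, -0.5]
grip_width: 0.151
t 6.2 pos [0.6512 0.0023 0.1442] yaw 1.86 tilt [ 0.014 -0.006] F [ 3.7 -6.4 -0.5] grip 12.9 j7 0.17
shift units [-0.206 -0.062  0.056]
turn units [ 0.098  0.049 -0.043]
```

```bash
python3 -m crank '0.15 0 0 0 0 0 8; 0.15 0 0 0 0 0 8; 0.15 0 0 0 0 0 8; 0.15 0 0 0 0 0 8; 0.1 0 0 0 0 0 8; 0.1 0 0 0 0 0 8; 0.1 0 0 0 0 0 8; 0.1 0 0 0 0 0 8; 0.1 0 0 0 0 0 8; 0.1 0 0 0 0 0 8' ; python3 g.py 0.649 -0.006 0.142 2.2
```

```text
clock: 7.15
position: [0.6507, 0.0134, 0.1441]
ee_rot: [0.706, 0.708, -0.011, 0.025]
ft_force: [2.7, -11.1, -1.4]
grip_width: 0.151
t 7.2 pos [0.6507 0.0134 0.1441] yaw 0.17 tilt [ 0.019 -0.051] F [  2.7 -11.1  -1.4] grip 12.9 j7 0.09
shift units [-0.481 -0.044  0.076]
turn units [ 0.132  0.369 -0.257]
```

Bay 3's tailstock has stopped at about y = 0.0106, the expected q = 0. Releasing and going up.

```bash
python3 -m crank '0 0 0 0 0 0 45; 0 0 0 0 0 0 45; 0 0 0 0 0 0 45; 0 0 -0.4 0.1 0.3 -0.2 45; 0 0 -0.5 0 0 0 45; 0 0 -0.5 0 0 0 45; 0 0 -0.1 0 0 0 45; 0 0 0 0 0 0 45; 0 0 0 0 0 0 45; 0 0 0 0 0 0 45'
python3 - <<'E'
from h import *
p,d=camera('top');crop(p,245,135,160,140,5,'pics/t5.png');crop(p,160,210,140,160,4,'pics/t6.png')
E
python3 g.py 0.492 -0.022 0.2 2.2
```

```text
clock: 8.15
position: [0.6483, 0.0174, 0.2026]
ee_rot: [0.695, 0.719, -0.002, 0.002]
ft_force: [0.0, -0.2, 0.2]
grip_width: 0.525
t 8.2 pos [0.6482 0.0174 0.2024] yaw 1.99 tilt [-0.001 -0.006] F [-0.1  0.7 -0.5] grip 44.9 j7 0.13
shift units [-0.848 -3.937  0.071]
turn units [-0.01   0.042 -0.027]
```

View pics/t5.png

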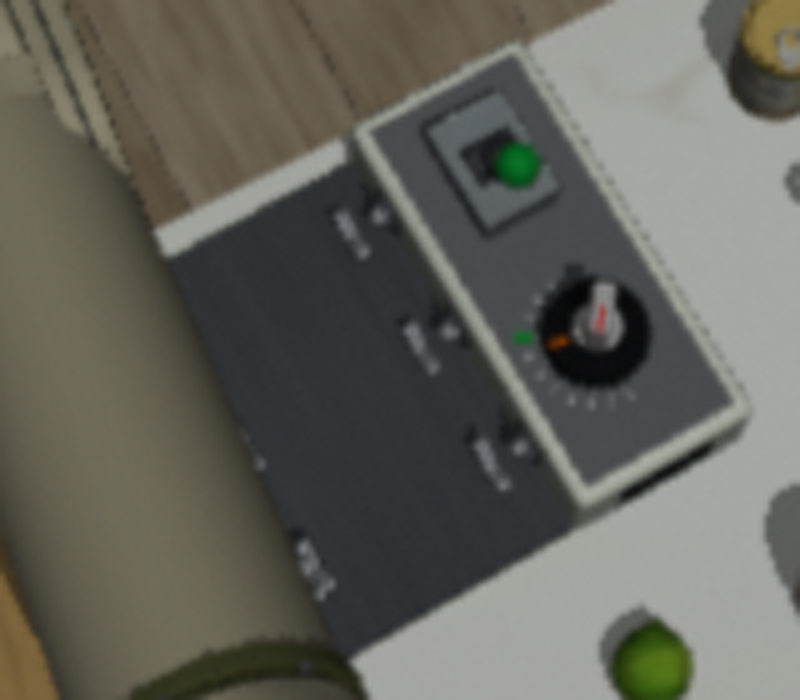

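The arm covers the tailstocks in the top view, so the side view will have to do. Moving on to bay 1's grip at (0.491,-0.021).

```bash
python3 -m crank '-0.1 -0.45 0 0 0 0 45; -0.1 -0.45 0 0 0 0 45; -0.1 -0.45 0 0 0 0 45; -0.1 -0.45 0 0 0 0 45; -0.1 -0.45 0 0 0 0 45; -0.1 -0.45 0 0 0 0 45; -0.1 -0.45 0 0 0 0 45; -0.1 -0.45 0 0 0 0 45; 0 -0.2 0 0 0 0 45; 0 0 0 0 0 0 45' ; python3 g.py 0.492 -0.021 0.144 2.2
```

```text
clock: 9.2
position: [0.4891, -0.0205, 0.1963]
ee_rot: [0.694, 0.72, -0.007, -0.001]
ft_force: [0.1, 0.1, 0.1]
grip_width: 0.529
t 9.2 pos [ 0.4891 -0.0205  0.1963] yaw 2.08 tilt [-0.011 -0.008] F [0.1 0.1 0.1] grip 45.2 j7 0.06
shift units [-0.004  0.087  1.306]
turn units [-0.077  0.055 -0.015]
```

```bash
python3 -m crank '0 0.08 0.4 -0.07 0.05 0 45; 0 0 0.5 0 0 0 45; 0 0 0.35 0 0 0 45; 0 0 0.05 0 0 0 45; 0 0 0 0 0 0 45; 0 0 0 0 0 0 45; 0 0 0 0 0 0 45; 0 0 0 0 0 0 45; 0 0 0 0 0 0 45; 0 0 0 0 0 0 45'
python3 - <<'E'
from h import *
p,d=camera('side');crop(p,270,150,160,120,5,'pics/s4.png')
E
python3 g.py 0.492 -0.021 0.144 2.2
```

```text
clock: 10.2
position: [0.4977, -0.0184, 0.1453]
ee_rot: [0.693, 0.721, 0.002, 0.002]
ft_force: [-0.3, 0.0, 0.3]
grip_width: 0.527
t 10.2 pos [ 0.4977 -0.0184  0.1453] yaw 2.24 tilt [ 0.006 -0.   ] F [-0.2 -0.5  0.7] grip 44.9 j7 0.12
shift units [-0.059 -0.145  0.031]
turn units [0.043 0.002 0.005]
```

View pics/s4.png

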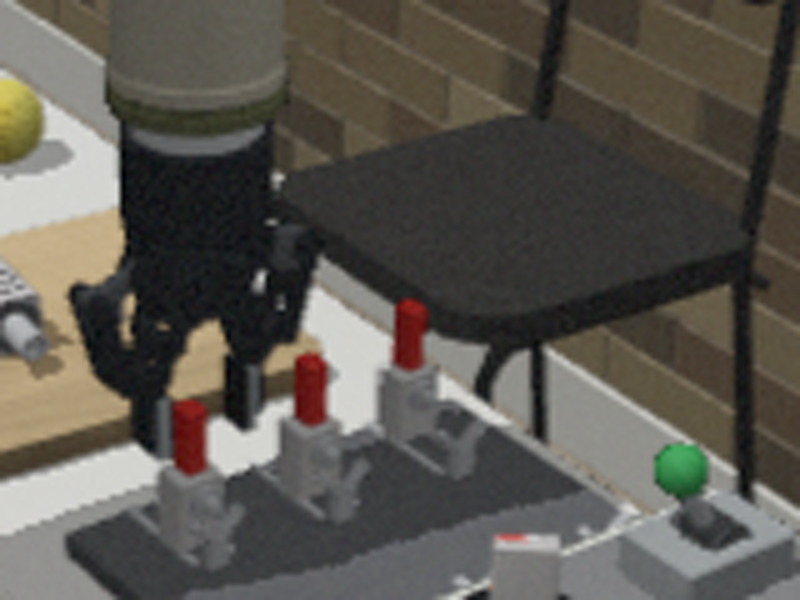

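```bash
python3 -m crank '0 -0.14 0.03 0 0 0 8; 0 0 0 0 0 0 8; 0 0 0 0 0 0 8; 0 0 0 0 0 0 8; 0 0 0 0 0 0 8; 0.15 0 0 0 0 0 8; 0.15 0 0 0 0 0 8; 0.15 0 0 0 0 0 8; 0.15 0 0 0 0 0 8; 0.15 0 0 0 0 0 8' 50 && python3 -m crank '0.15 0 0 0 0 0 8; 0.15 0 0 0 0 0 8; 0.15 0 0 0 0 0 8; 0.1 0 0 0 0 0 8; 0.1 0 0 0 0 0 8; 0.1 0 0 0 0 0 8; 0.1 0 0 0 0 0 8; 0.1 0 0 0 0 0 8; 0.1 0 0 0 0 0 8; 0.1 0 0 0 0 0 8'; python3 g.py 0.492 -0.021 0.144 2.2
```

```text
clock: 11.25
position: [0.4914, 0.0048, 0.1443]
ee_rot: [0.696, 0.718, 0.0, 0.006]
ft_force: [2.3, -6.9, -0.3]
grip_width: 0.15
clock: 12.25
position: [0.4914, 0.01, 0.144]
ee_rot: [0.707, 0.706, -0.017, 0.024]
ft_force: [1.2, -15.3, 2.6]
grip_width: 0.148
t 12.2 pos [0.4914 0.01   0.144 ] yaw -0.07 tilt [ 0.009 -0.058] F [  1.2 -15.3   2.6] grip 12.6 j7 -0.06
shift units [-0.774  0.017  0.046]
turn units [ 0.058  0.416 -0.285]
```

```bash
python3 -m crank '0 0 0 0 0 0 60; 0 0 0 0 0 0 60; 0 0 0 0 0 0 60; 0 0 -0.4 0.05 0.4 -0.25 60; 0 0 -0.5 0 0 0 60; 0 0 -0.5 0 0 0 60; 0 0 -0.4 0 0 0 60; 0 0 -0.4 0 0 0 60; 0 0 0 0 0 0 60; 0 0 0 0 0 0 60'
cat > dr.py <<'E'
from h import *
p,d=camera('top');X=cloud('top',d);crop(p,160,210,200,160,4,'pics/'+sys.argv[1]+'.png')
# board: x .38-.62,y .05-.395
m=(X[...,2]>.05)&(X[...,2]<.066)&(X[...,0]>.3)&(X[...,0]<.7)&(X[...,1]>0.03)&(X[...,1]<.45)
cs,l=comps(m,60)
for c,a,i in cs:
    r=cv2.minAreaRect(X[l==i][:,:2].astype(np.float32)); print(c,a,r,X[l==i].mean(0).round(4))
m=(X[...,2]>.034)&(X[...,2]<.066)&(X[...,0]>.3)&(X[...,0]<.7)&(X[...,1]>0.03)&(X[...,1]<.45)
cs,l=comps(m,60)
for c,a,i in cs:
    Q=X[l==i]; r=cv2.minAreaRect(Q[:,:2].astype(np.float32)); w,V=np.linalg.eigh(np.cov(Q[:,:2].T)); v=V[:,1]; print('all',c,a,np.round(r[0],4),r[1],r[2],'mean',Q.mean(0).round(4),'pca',np.degrees(np.arctan2(v[1],v[0]))%180)
E
python3 dr.py t7; python3 g.py 0.508 .2373 0.2 -3.9
```

```text
clock: 13.25
position: [0.4897, 0.0135, 0.2342]
ee_rot: [0.693, 0.721, -0.0, -0.002]
ft_force: [1.0, -0.5, -0.1]
grip_width: 0.703
(np.float64(214.2), np.float64(289.2)) 396 ((0.5078685879707336, 0.23892149329185486), (0.09170006215572357, 0.03686488792300224), 85.84375762939453) [0.5074 0.2372 0.0566]
(np.float64(240.9), np.float64(322.9)) 406 ((0.3907783627510071, 0.21391898393630981), (0.03692725673317909, 0.09214933216571808), 5.1996684074401855) [0.3906 0.2126 0.0566]
all (np.float64(214.9), np.float64(289.6)) 567 [0.5081 0.2372] (0.1389455795288086, 0.037381358444690704) 85.55873107910156 mean [0.5063 0.2364 0.053 ] pca 85.64563492178497
all (np.float64(241.4), np.float64(323.1)) 571 [0.3909 0.2128] (0.0369311161339283, 0.13967791199684143) 5.115625381469727 mean [0.39   0.2118 0.0533] pca 95.07081737144318
t 13.3 pos [0.4897 0.0134 0.2341] yaw 2.2 tilt [-0.003  0.002] F [ 0.3  0.5 -0.7] grip 60.0 j7 -0.03
shift units [5.573 0.674 0.86 ]
turn units [-0.02  -0.011  0.763]
```

View pics/t7.png

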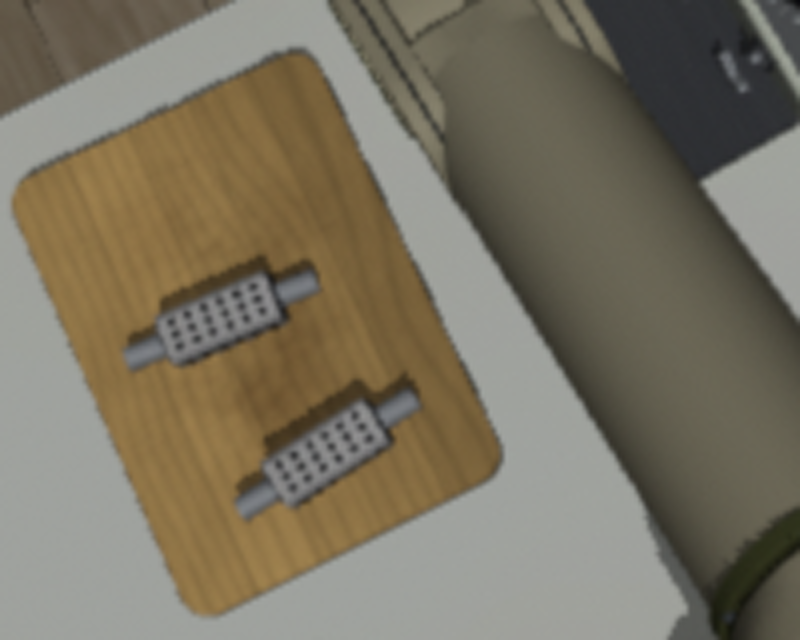

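Both drums are where they were: A at (0.508,0.237) with its axis at 85.7°, B at (0.391,0.213) at 95.2°. Going to A.

```bash
python3 -m crank '0.6 0.07 0 0 0 0.1 60; 0.6 0.07 0 0 0 0.1 60; 0.6 0.07 0 0 0 0.1 60; 0.6 0.07 0 0 0 0.1 60; 0.6 0.07 0.1 0 0 0.1 60; 0.6 0.07 0.1 0 0 0.1 60; 0.6 0.07 0.1 0 0 0.1 60; 0.6 0.07 0.1 0 0 0.1 60; 0.5 0 0 0 0 0 60; 0 0 0 0 0 0 60' ; python3 g.py 0.508 .2373 0.17 -4.3
```

```text
clock: 14.3
position: [0.5128, 0.2327, 0.2068]
ee_rot: [0.734, 0.679, -0.007, -0.004]
ft_force: [0.1, -0.6, -0.3]
grip_width: 0.701
t 14.3 pos [0.5128 0.2327 0.2068] yaw -4.51 tilt [-0.016 -0.004] F [ 0.1 -0.6 -0.3] grip 59.9 j7 -0.47
shift units [ 0.11  -0.115  0.92 ]
turn units [-0.109  0.037 -0.026]
```

```bash
python3 -m crank '0.1 -0.1 0.3 -0.1 0.03 0 60; 0 0 0.4 0 0 0 60; 0 0 0.2 0 0 0 60; 0 0 0 0 0 0 60; 0 0 0 0 0 0 60; 0 0 0 0 0 0 60; 0 0 0 0 0 0 60; 0 0 0 0 0 0 60; 0 0 0 0 0 0 60; 0 0 0 0 0 0 60' ; python3 g.py 0.508 .2373 0.104 -4.3
```

```text
clock: 15.3
position: [0.5099, 0.2344, 0.171]
ee_rot: [0.735, 0.678, -0.001, 0.001]
ft_force: [-0.3, -0.3, 0.5]
grip_width: 0.702
t 15.3 pos [0.5099 0.2344 0.171 ] yaw -4.59 tilt [ 0.    -0.002] F [-0.3 -0.3  0.5] grip 60.0 j7 -0.47
shift units [ 0.072 -0.054  1.676]
turn units [ 0.002  0.012 -0.036]
```

```bash
python3 -m crank '0.07 -0.05 0.5 0 0 0 60; 0 0 0.5 0 0 0 60; 0 0 0.5 0 0 0 60; 0 0 0.15 0 0 0 60; 0 0 0.1 0 0 0 60; 0 0 0 0 0 0 60; 0 0 0 0 0 0 60; 0 0 0 0 0 0 60; 0 0 0 0 0 0 60; 0 0 0 0 0 0 60'
python3 - <<'E'
from h import *
p,d=camera('side');crop(p,200,120,160,120,5,'pics/s5.png')
E
python3 g.py 0.508 .2373 0.10 -4.3
```

```text
clock: 16.3
position: [0.5105, 0.2388, 0.1033]
ee_rot: [0.735, 0.678, 0.003, 0.001]
ft_force: [0.2, -0.5, 0.1]
grip_width: 0.704
t 16.4 pos [0.5106 0.2388 0.1033] yaw -4.58 tilt [0.006 0.003] F [-0.7 -0.  -0.4] grip 60.2 j7 -0.44
shift units [-0.042 -0.062  0.083]
turn units [ 0.043 -0.022 -0.035]
```

View pics/s5.png

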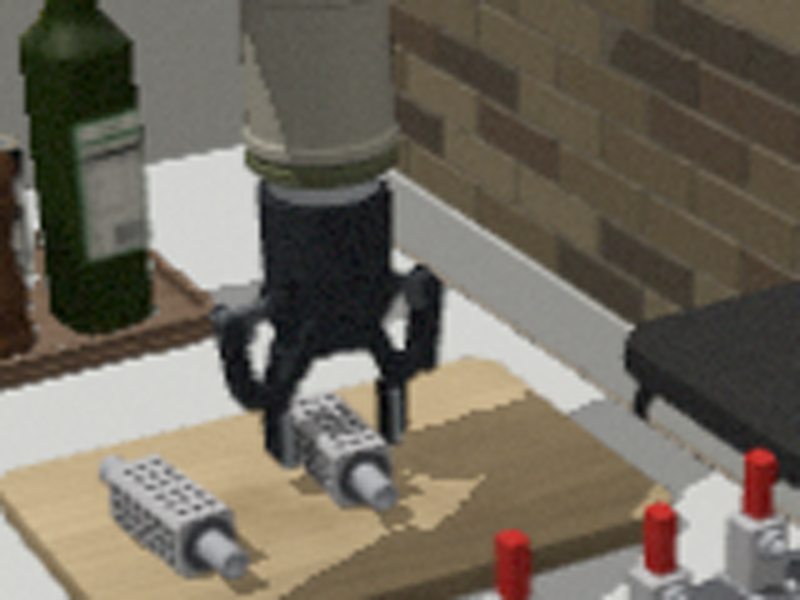

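The fingers straddle drum A. Closing on it and lifting.

```bash
python3 -m crank '0 -0.05 0.06 0 0 0 30; 0 0 0 0 0 0 30; 0 0 0 0 0 0 30; 0 0 0 0 0 0 30; 0 0 0 0 0 0 30; 0 0 0 0 0 0 30; 0 0 -0.2 0 0 0 30; 0 0 -0.4 0 0 0 30; 0 0 -0.5 0 0 0 30; 0 0 -0.5 0 0 0 30' 70
python3 - <<'E'
from h import *
p,d=camera('side');crop(p,200,100,160,120,5,'pics/s6.png')
E
python3 g.py 0.651 -0.091 0.18 2.2
```

```text
clock: 17.35
position: [0.5058, 0.2376, 0.1644]
ee_rot: [0.735, 0.678, -0.001, 0.001]
ft_force: [0.8, 0.4, -2.4]
grip_width: 0.411
t 17.4 pos [0.5073 0.2382 0.1679] yaw -4.6 tilt [0.004 0.001] F [2.5 0.8 0.9] grip 35.0 j7 -0.48
shift units [-7.914  4.243 -0.295]
turn units [ 0.026 -0.005 -0.85 ]
```

View pics/s6.png

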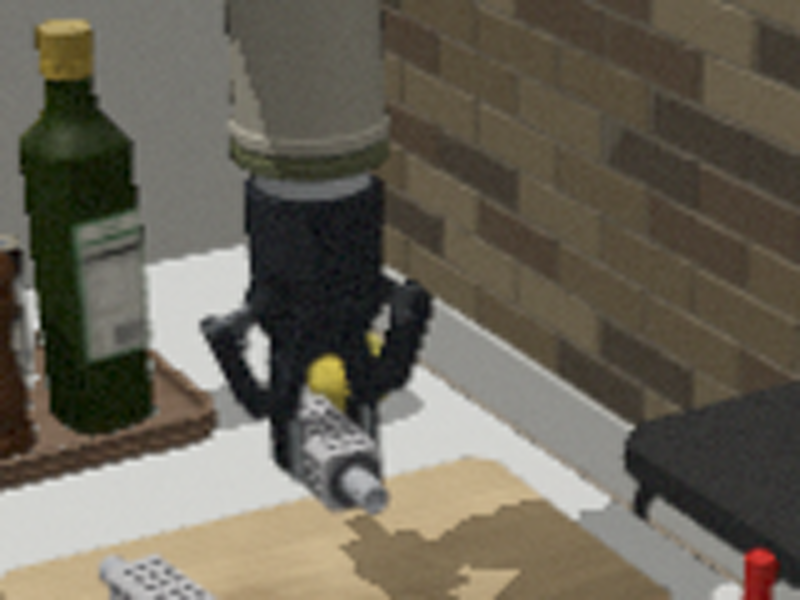

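Drum A is held (35 mm opening). Lifting it and carrying it to bay 3.

```bash
python3 -m crank '0 0 -0.5 0 0 0 30; -0.2 0.1 -0.5 0 0 0 30; -0.4 0.2 -0.4 0 0 -0.1 30; -0.6 0.35 0 0 0 -0.15 30; -0.8 0.45 0 0 0 -0.15 30; -0.8 0.45 0 0 0 -0.15 30; -0.8 0.45 0 0 0 -0.15 30; -0.8 0.45 0 0 0 -0.1 30; -0.8 0.45 0 0 0 0 30; -0.6 0.35 0 0 0 0 30' ; python3 g.py 0.6525 -0.09 0.22 2.2
```

```text
clock: 18.4
position: [0.6357, 0.0026, 0.2256]
ee_rot: [0.69, 0.724, 0.002, -0.001]
ft_force: [-0.4, 0.4, -2.2]
grip_width: 0.41
t 18.4 pos [0.6357 0.0026 0.2256] yaw 2.74 tilt [0.002 0.004] F [-0.4  0.4 -2.2] grip 35.0 j7 0.15
shift units [-2.334  0.308  0.132]
turn units [ 0.014 -0.028  0.067]
```

```bash
python3 -m crank '-0.5 0.07 0 0 0 0.05 30; -0.5 0.07 0 0 0 0 30; -0.5 0.07 0 0 0 0 30; -0.4 0.05 0 0 0 0 30; -0.2 0.05 0.1 0 0 0 30; 0 0 0 0 0 0 30; 0 0 0 0 0 0 30; 0 0 0 0 0 0 30; 0 0 0 0 0 0 30; 0 0 0 0 0 0 30' ; python3 g.py 0.6525 -0.09 0.14 2.2
```

```text
clock: 19.4
position: [0.652, -0.0853, 0.2179]
ee_rot: [0.693, 0.721, 0.0, -0.002]
ft_force: [-0.1, -0.8, -2.9]
grip_width: 0.407
t 19.4 pos [ 0.652  -0.0853  0.2179] yaw 2.22 tilt [-0.003  0.003] F [-0.1 -0.8 -2.9] grip 34.8 j7 0.29
shift units [-0.124  0.012  1.948]
turn units [-0.018 -0.024  0.003]
```

```bash
python3 -m crank '-0.12 0.01 0.4 0 0 0 30; 0 0 0.5 0 0 0 30; 0 0 0.5 0 0 0 30; 0 0 0.4 0 0 0 30; 0 0 0 0 0 0 30; 0 0 0 0 0 0 30; 0 0 0 0 0 0 30; 0 0 0 0 0 0 30; 0 0 0 0 0 0 30; 0 0 0 0 0 0 30'
python3 - <<'E'
from h import *
p,d=camera('side');crop(p,320,150,130,110,6,'pics/s7.png')
p,d=camera('top');crop(p,245,135,160,140,5,'pics/t8.png')
E
python3 g.py 0.6525 -0.09 0.107 2.2
```

```text
clock: 20.4
position: [0.6528, -0.09, 0.1416]
ee_rot: [0.693, 0.721, 0.001, -0.001]
ft_force: [0.0, 0.6, -2.9]
grip_width: 0.407
t 20.5 pos [ 0.6527 -0.09    0.1415] yaw 2.33 tilt [-0.001  0.003] F [-0.1 -0.5 -2.2] grip 34.9 j7 0.33
shift units [-0.002 -0.006  0.862]
turn units [-0.003 -0.023  0.016]
```

View pics/s7.png

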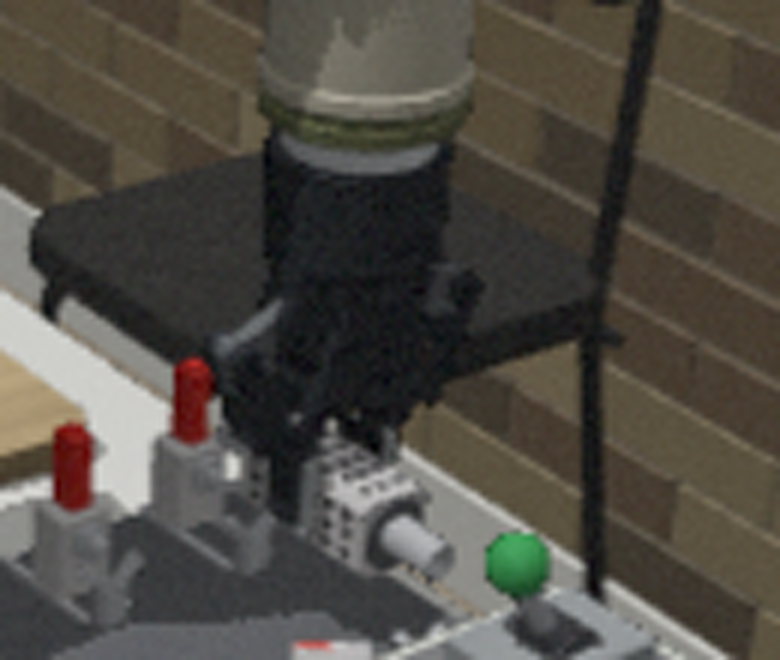

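View pics/t8.png

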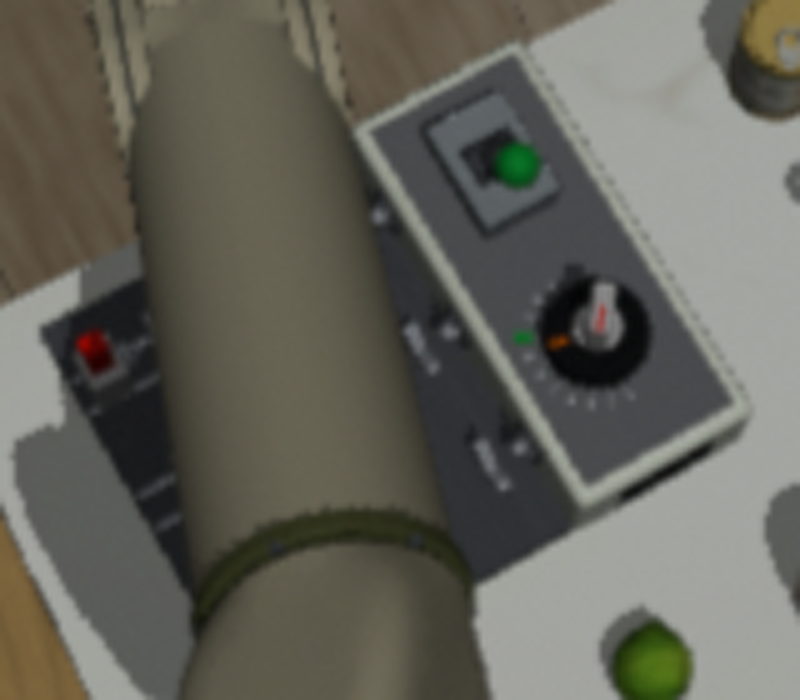

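The drum is lined up over bay 3 and the bay 3 tailstock is back (grip at about (264,205) in the full top image). Lowering gently.

```bash
python3 -m crank '0 0 0.3 0 0 0 30; 0 0 0.3 0 0 0 30; 0 0 0.1 0 0 0 30; 0 0 0.05 0 0 0 30; 0 0 0.05 0 0 0 30; 0 0 0 0 0 0 30; 0 0 0 0 0 0 30; 0 0 0 0 0 0 30; 0 0 0 0 0 0 30; 0 0 0 0 0 0 30' ; python3 g.py 0.6525 -0.09 0.106 2.2
```

```text
clock: 21.5
position: [0.6546, -0.0898, 0.108]
ee_rot: [0.692, 0.721, 0.002, 0.0]
ft_force: [-0.3, 0.1, -1.2]
grip_width: 0.406
t 21.5 pos [ 0.6546 -0.0898  0.108 ] yaw 2.34 tilt [0.004 0.003] F [-0.3  0.1 -1.2] grip 34.7 j7 0.35
shift units [-0.003 -0.052  0.049]
turn units [ 0.029 -0.022  0.018]
```

```bash
python3 -m crank '0 0 0.05 0 0 0 30; 0 0 0.05 0 0 0 30; 0 0 0 0 0 0 30; 0 0 0 0 0 0 50; 0 0 0 0 0 0 50; 0 0 0 0 0 0 50; 0 0 0 0 0 0 50; 0 0 0 0 0 0 50; 0 0 0 0 0 0 50; 0 0 0 0 0 0 50' ; python3 g.py 0.6525 -0.09 0.2 2.2
```

```text
clock: 22.5
position: [0.6552, -0.0901, 0.1073]
ee_rot: [0.693, 0.721, 0.004, 0.001]
ft_force: [-0.2, 0.4, -0.7]
grip_width: 0.589
t 22.5 pos [ 0.6552 -0.0901  0.1073] yaw 2.28 tilt [0.006 0.004] F [-0.2  0.4 -0.7] grip 50.3 j7 0.35
shift units [ 0.015 -0.054 -2.318]
turn units [ 0.043 -0.03   0.01 ]
```

Going up, then moving to bay 3's grip (now at about (0.649, 0.011)).

```bash
python3 -m crank '0 0 -0.3 0 0 0 50; 0 0 -0.5 0 0 0 50; 0 0 -0.5 0 0 0 50; 0 0 -0.5 0 0 0 50; 0.3 0 -0.4 0 0 0 50; 0.6 -0.03 0 0 0 0 45; 0.6 -0.03 0 0 0 0 45; 0.6 -0.03 0 0 0 0 45; 0.4 0 0 0 0 0 45; 0 0 0 0 0 0 45'
python3 - <<'E'
from h import *
p,d=camera('side');crop(p,320,150,130,110,6,'pics/s8.png')
E
python3 g.py 0.651 0.0105 0.144 2.2
```

```text
clock: 23.5
position: [0.6473, 0.0158, 0.2067]
ee_rot: [0.693, 0.721, 0.006, 0.002]
ft_force: [0.1, -0.0, -0.0]
grip_width: 0.531
t 23.6 pos [0.6473 0.0142 0.2068] yaw 2.16 tilt [0.01  0.005] F [0.2 0.  0.8] grip 45.0 j7 0.13
shift units [-0.103  0.073  1.57 ]
turn units [ 0.073 -0.034 -0.004]
```

View pics/s8.png

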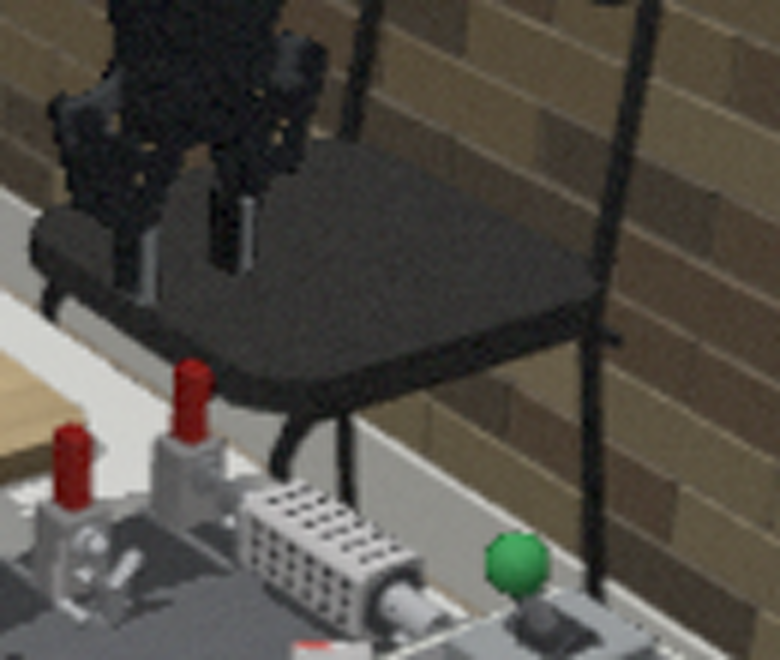

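The drum lies level in the rests. Lowering onto the grip and closing.

```bash
python3 -m crank '-0.1 0.07 0.4 0.07 -0.03 0 45; 0 0 0.5 0 0 0 45; 0 0 0.5 0 0 0 45; 0 0 0.15 0 0 0 45; 0 0 0 0 0 0 45; 0 0 0 0 0 0 8; 0 0 0 0 0 0 8; 0 0 0 0 0 0 8; 0 0 0 0 0 0 8; 0 0 0 0 0 0 8' 50; python3 g.py 0.652 -0.016 0.144 2.2
```

```text
clock: 24.55
position: [0.652, 0.0003, 0.141]
ee_rot: [0.697, 0.717, -0.002, 0.002]
ft_force: [2.1, -0.3, -5.2]
grip_width: 0.15
t 24.6 pos [6.52e-01 3.00e-04 1.41e-01] yaw 1.62 tilt [ 0.001 -0.005] F [ 2.1 -0.3 -5.2] grip 12.8 j7 0.17
shift units [-0.408 -0.013 -0.074]
turn units [ 0.006  0.039 -0.073]
```

I closed about 10 mm to -y of the grip's centre. Reopening to re-centre before pushing.

```bash
python3 -m crank '0 0 0 0 0 0 45; 0 0 -0.08 0 0 0 45; 0 0 0 0 0 0 45; 0 0 0 0 0 0 45; 0.13 -0.02 0 0 0 -0.07 45; 0.13 0 0 0 0 0 45; 0 0 0 0 0 0 45; 0 0 0 0 0 0 45; 0 0 0 0 0 0 45; 0 0 0 0 0 0 45' 50; python3 g.py 0.651 0.0105 0.144 2.2
```

```text
clock: 25.55
position: [0.6518, 0.0121, 0.1472]
ee_rot: [0.693, 0.721, -0.0, 0.003]
ft_force: [0.2, 0.3, 0.2]
grip_width: 0.525
t 25.6 pos [0.6518 0.0121 0.1472] yaw 2.28 tilt [ 0.004 -0.004] F [0.2 0.3 0.2] grip 44.8 j7 0.16
shift units [-0.04  -0.021  0.08 ]
turn units [0.03  0.032 0.009]
```

Closing and pushing toward the console.

```bash
python3 -m crank '0 0 0.08 0 0 0 8; 0 0 0 0 0 0 8; 0 0 0 0 0 0 8; 0 0 0 0 0 0 8; 0 0 0 0 0 0 8; -0.12 0 0 0 0 0 8; -0.12 0 0 0 0 0 8; -0.12 0 0 0 0 0 8; -0.12 0 0 0 0 0 8; -0.12 0 0 0 0 0 8' 50; python3 g.py 0.652 -0.016 0.144 2.2
```

```text
clock: 26.55
position: [0.6523, -0.003, 0.1439]
ee_rot: [0.69, 0.724, 0.003, -0.002]
ft_force: [-2.9, 8.5, 2.7]
grip_width: 0.152
t 26.6 pos [ 0.6523 -0.003   0.1439] yaw 2.69 tilt [0.001 0.008] F [-2.9  8.5  2.7] grip 13.0 j7 0.2
shift units [-0.323 -0.022 -0.005]
turn units [ 0.013 -0.057  0.061]
```

```bash
python3 -m crank '-0.12 0 0 0 0 0 8; -0.12 0 0 0 0 0 8; -0.12 0 0 0 0 0 8; -0.12 0 0 0 0 0 8; -0.12 0 0 0 0 0 8; -0.12 0 0 0 0 0 8; -0.12 0 0 0 0 0 8; -0.12 0 0 0 0 0 8; -0.12 0 0 0 0 0 8; -0.12 0 0 0 0 0 8'; python3 g.py 0.652 -0.016 0.144 2.2
```

```text
clock: 27.55
position: [0.6534, -0.0187, 0.1437]
ee_rot: [0.681, 0.732, 0.016, -0.021]
ft_force: [-7.1, 14.5, 7.0]
grip_width: 0.157
t 27.6 pos [ 0.6534 -0.0187  0.1437] yaw 4.17 tilt [-0.009  0.051] F [-7.1 14.5  7. ] grip 13.4 j7 0.28
shift units [ 0.069 -0.029 -0.003]
turn units [-0.047 -0.37   0.245]
```

The grip is at y ≈ -0.016, the clamped reading. Pushing firmer to be sure it's home.

```bash
python3 -m crank '-0.2 0 0 0 0 0 8; -0.2 0 0 0 0 0 8; -0.2 0 0 0 0 0 8; -0.2 0 0 0 0 0 8; -0.2 0 0 0 0 0 8; -0.2 0 0 0 0 0 8; 0 0 0 0 0 0 8; 0 0 0 0 0 0 8; 0 0 0 0 0 0 8; 0 0 0 0 0 0 8'; python3 g.py 0.652 -0.016 0.144 2.2
```

```text
clock: 28.55
position: [0.6545, -0.0223, 0.1432]
ee_rot: [0.667, 0.743, 0.032, -0.047]
ft_force: [-2.2, 2.3, 2.5]
grip_width: 0.156
t 28.6 pos [ 0.6545 -0.0223  0.1432] yaw 6.17 tilt [-0.028  0.11 ] F [-2.2  2.3  2.5] grip 13.3 j7 0.36
shift units [ 0.164 -0.045 -0.001]
turn units [-0.142 -0.804  0.489]
```

```bash
python3 -m crank '0 0 0 0 0 0 45; 0 0 0 0 0 0 45; 0 0 0 0 0 0 45; 0 0 0 0 0 0 45; 0 0 -0.4 -0.1 -0.4 0.25 45; 0 0 -0.5 0 -0.4 0.25 45; 0 0 -0.5 0 0 0 45; 0 0 -0.3 0 0 0 45; 0 0 0 0 0 0 45; 0 0 0 0 0 0 45'
python3 - <<'E'
from h import *
p,d=camera('side');crop(p,320,150,130,110,6,'pics/s9.png')
E
python3 g.py 0.391 0.213 0.22 5.2
```

```text
clock: 29.55
position: [0.6549, -0.028, 0.2116]
ee_rot: [0.695, 0.719, -0.005, 0.0]
ft_force: [0.2, 0.5, -0.1]
grip_width: 0.525
t 29.6 pos [ 0.6549 -0.028   0.2116] yaw 1.87 tilt [-0.007 -0.007] F [ 0.3  0.2 -0.3] grip 45.1 j7 0.19
shift units [ 6.237 -6.399 -0.209]
turn units [-0.051  0.047 -0.416]
```

View pics/s9.png

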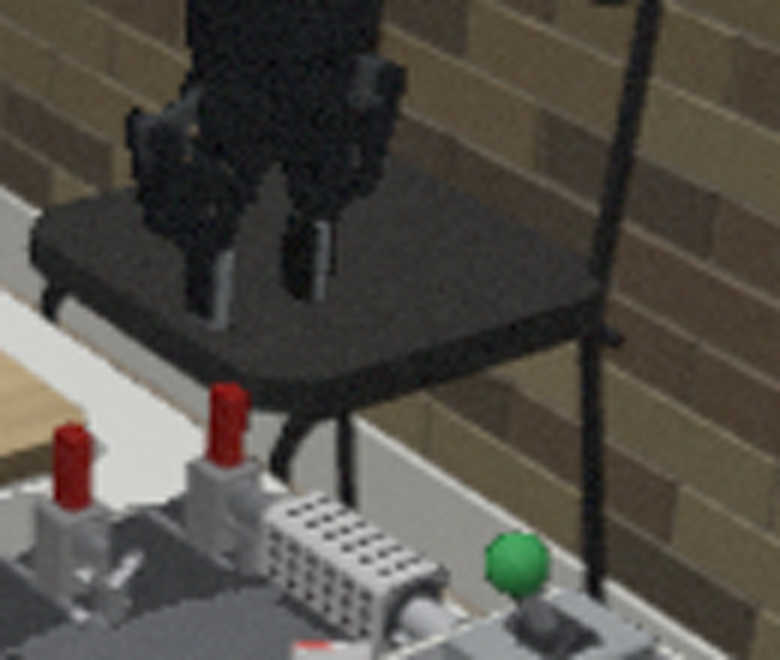

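Drum A looks clamped in bay 3. Heading for drum B, with a look on the way.

```bash
python3 -m crank '0.3 -0.3 -0.1 0 0 0 60; 0.5 -0.5 -0.1 0 0 0 60; 0.6 -0.6 0 0 0 0 60; 0.6 -0.6 0 0 0 -0.05 60; 0.6 -0.6 0 0 0 -0.1 60; 0.6 -0.6 0 0 0 -0.1 60; 0.6 -0.6 0 0 0 -0.1 60; 0.6 -0.6 0 0 0 0 60; 0.4 -0.5 0 0 0 0 60; 0 0 0 0 0 0 60'; python3 dr.py t9; python3 g.py 0.391 0.213 0.2 5.2
```

```text
clock: 30.6
position: [0.4379, 0.1566, 0.2099]
ee_rot: [0.678, 0.735, -0.011, -0.003]
ft_force: [0.4, -0.1, -0.0]
grip_width: 0.705
(np.float64(233.2), np.float64(328.3)) 163 ((0.3876594305038452, 0.2386023998260498), (0.04125676304101944, 0.03530716896057129), 18.875059127807617) [0.3876 0.2373 0.0565]
all (np.float64(230.8), np.float64(330.3)) 240 [0.3876 0.2495] (0.03573482856154442, 0.06588171422481537) 5.149373531341553 mean [0.3862 0.2457 0.0528] pca 88.96741201632618
t 30.6 pos [0.4391 0.1556 0.21  ] yaw 4.54 tilt [-0.019 -0.013] F [-1.1  0.1 -0.8] grip 60.1 j7 -0.33
shift units [ 1.529 -1.08   0.252]
turn units [-0.141  0.085 -0.081]
```

View pics/t9.png

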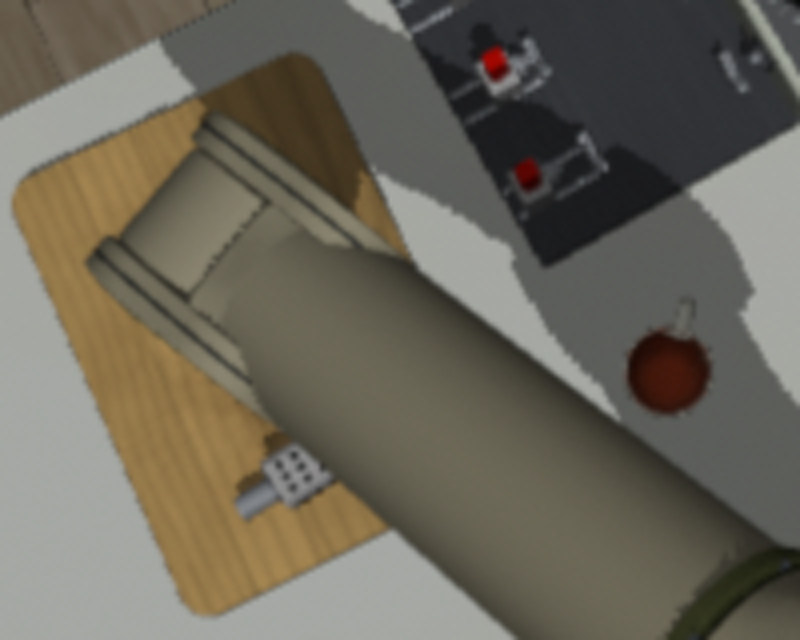

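Drum B's visible end, at about (237,500) in the crop, hasn't moved. Going over it.

```bash
python3 -m crank '0.4 -0.3 0.1 -0.13 0.08 -0.08 60; 0.4 -0.3 0.1 0 0 0 60; 0.4 -0.3 0.1 0 0 0 60; 0.3 -0.18 0 0 0 0 60; 0 0 0 0 0 0 60; 0 0 0 0 0 0 60; 0 0 0 0 0 0 60; 0 0 0 0 0 0 60; 0 0 0 0 0 0 60; 0 0 0 0 0 0 60'; python3 g.py 0.391 0.213 0.14 5.2
```

```text
clock: 31.65
position: [0.3963, 0.2051, 0.1953]
ee_rot: [0.679, 0.734, -0.002, 0.001]
ft_force: [-0.4, 0.3, -0.1]
grip_width: 0.701
t 31.6 pos [0.3963 0.2051 0.1953] yaw 4.41 tilt [-0.001 -0.004] F [-0.4  0.3 -0.1] grip 59.9 j7 -0.49
shift units [ 0.214 -0.115  1.382]
turn units [-0.008  0.03  -0.099]
```

```bash
python3 -m crank '0.21 -0.11 0.4 0 0.03 -0.1 60; 0 0 0.4 0 0 0 60; 0 0 0.4 0 0 0 60; 0 0 0.1 0 0 0 60; 0 0 0 0 0 0 60; 0 0 0 0 0 0 60; 0 0 0 0 0 0 60; 0 0 0 0 0 0 60; 0 0 0 0 0 0 60; 0 0 0 0 0 0 60'
python3 - <<'E'
from h import *
p,d=camera('side');crop(p,170,120,160,120,5,'pics/s10.png')
E
python3 g.py 0.391 0.213 0.1 5.2
```

```text
clock: 32.65
position: [0.3934, 0.2137, 0.1452]
ee_rot: [0.675, 0.738, 0.003, -0.0]
ft_force: [-0.2, 0.1, 0.2]
grip_width: 0.704
t 32.7 pos [0.3934 0.2137 0.1452] yaw 5.15 tilt [0.004 0.004] F [ 0.5 -0.3  0.4] grip 59.9 j7 -0.47
shift units [-0.016 -0.066  1.128]
turn units [ 0.028 -0.027 -0.006]
```

View pics/s10.png

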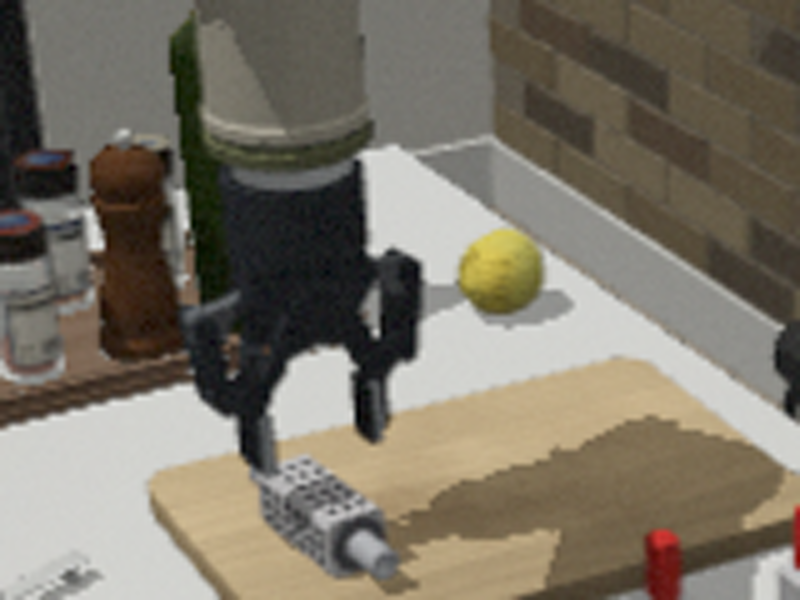

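Lined up above drum B. Lowering and closing.

```bash
python3 -m crank '0 -0.06 0.4 0.03 -0.03 0 60; 0 0 0.4 0 0 0 60; 0 0 0.25 0 0 0 60; 0 0 0.08 0 0 0 60; 0 0 0 0 0 0 60; 0 0 0 0 0 0 60; 0 0 0 0 0 0 60; 0 0 0 0 0 0 60; 0 0 0 0 0 0 60; 0 0 0 0 0 0 60'; python3 g.py 0.391 0.213 0.1 5.2
```

```text
clock: 33.7
position: [0.3926, 0.2146, 0.1012]
ee_rot: [0.675, 0.738, 0.002, 0.0]
ft_force: [-1.1, 0.2, -0.3]
grip_width: 0.705
t 33.7 pos [0.3926 0.2146 0.1012] yaw 5.14 tilt [0.003 0.003] F [-1.1  0.2 -0.3] grip 60.2 j7 -0.44
shift units [-0.037 -0.043  0.029]
turn units [ 0.024 -0.018 -0.007]
```

```bash
python3 -m crank '0 -0.04 0 0 0 0 30; 0 0 0 0 0 0 30; 0 0 0 0 0 0 30; 0 0 0 0 0 0 30; 0 0 0 0 0 0 30; 0 0 0 0 0 0 30; 0 0 -0.2 0 0 0 30; 0 0 -0.4 0 0 0 30; 0 0 -0.5 0 0 0 30; 0 0 -0.5 0 0 0 30' 70
python3 - <<'E'
from h import *
p,d=camera('side');crop(p,170,120,160,120,5,'pics/s11.png')
E
python3 g.py 0.4935 -0.095 0.22 2.2
```

```text
clock: 34.7
position: [0.3888, 0.2127, 0.1657]
ee_rot: [0.675, 0.738, -0.002, 0.0]
ft_force: [0.2, 0.5, -1.9]
grip_width: 0.406
t 34.8 pos [0.3901 0.2135 0.1688] yaw 5.1 tilt [0.001 0.   ] F [2.4 1.3 0.5] grip 35.1 j7 -0.49
shift units [-7.911  1.89  -1.281]
turn units [ 0.009 -0.003  0.363]
```

View pics/s11.png

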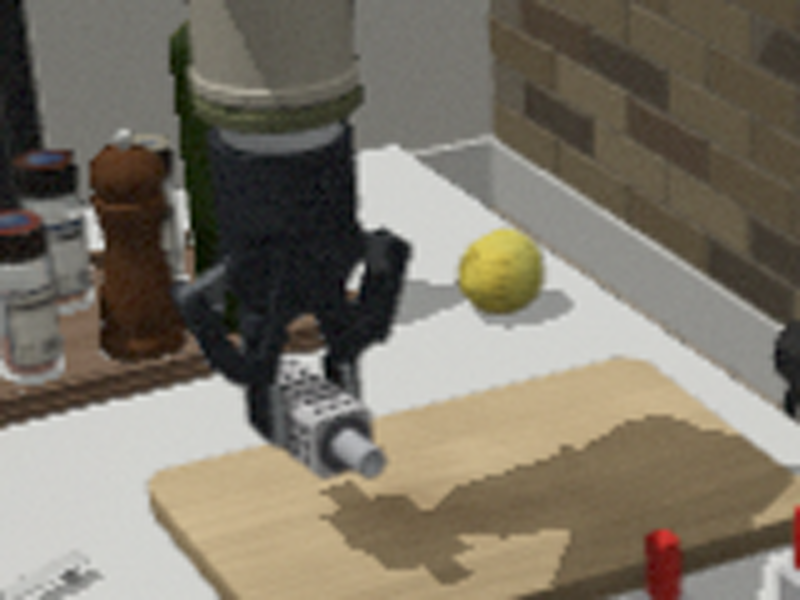

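Drum B is held. Carrying it to bay 1.

```bash
python3 -m crank '0 0 -0.5 0 0 0 30; -0.2 0.05 -0.5 0 0 0 30; -0.5 0.1 -0.4 0 0 0.05 30; -0.7 0.15 0 0 0 0.1 30; -0.8 0.2 0 0 0 0.1 30; -0.8 0.2 0 0 0 0.1 30; -0.8 0.2 0 0 0 0 30; -0.8 0.2 0 0 0 0 30; -0.8 0.2 0 0 0 0 30; -0.7 0.2 0 0 0 0 30' ; python3 g.py 0.4935 -0.094 0.22 2.2
```

```text
clock: 35.75
position: [0.4641, -0.0324, 0.2275]
ee_rot: [0.69, 0.723, 0.002, -0.0]
ft_force: [-0.0, 0.7, -2.0]
grip_width: 0.406
t 35.8 pos [ 0.4641 -0.0324  0.2275] yaw 2.66 tilt [0.003 0.004] F [-0.   0.7 -2. ] grip 34.7 j7 0.04
shift units [-1.573  0.663  0.184]
turn units [ 0.023 -0.025  0.058]
```

```bash
python3 -m crank '-0.4 0.15 0 0 0 0.05 30; -0.4 0.15 0 0 0 0 30; -0.4 0.15 0.1 0 0 0 30; -0.3 0.15 0.1 0 0 0 30; 0 0.05 0 0 0 0 30; 0 0 0 0 0 0 30; 0 0 0 0 0 0 30; 0 0 0 0 0 0 30; 0 0 0 0 0 0 30; 0 0 0 0 0 0 30' ; python3 g.py 0.4935 -0.094 0.14 2.2
```

```text
clock: 36.75
position: [0.4918, -0.0961, 0.2185]
ee_rot: [0.695, 0.719, 0.002, -0.001]
ft_force: [-0.0, -0.5, -1.9]
grip_width: 0.406
t 36.8 pos [ 0.4918 -0.0961  0.2185] yaw 1.98 tilt [0.002 0.004] F [-0.  -0.5 -1.9] grip 34.7 j7 0.24
shift units [0.045 0.042 1.962]
turn units [ 0.012 -0.026 -0.027]
```

```bash
python3 -m crank '0.04 0.02 0.4 0 0 0 30; 0 0 0.5 0 0 0 30; 0 0 0.5 0 0 0 30; 0 0 0.4 0 0 0 30; 0 0 0 0 0 0 30; 0 0 0 0 0 0 30; 0 0 0 0 0 0 30; 0 0 0 0 0 0 30; 0 0 0 0 0 0 30; 0 0 0 0 0 0 30'
python3 - <<'E'
from h import *
p,d=camera('side');crop(p,270,150,130,110,6,'pics/s12.png')
p,d=camera('top');crop(p,245,135,160,140,5,'pics/t10.png')
E
python3 g.py 0.4935 -0.094 0.107 2.2
```

```text
clock: 37.75
position: [0.495, -0.0924, 0.1485]
ee_rot: [0.694, 0.72, 0.005, 0.001]
ft_force: [-0.4, -0.2, -1.7]
grip_width: 0.405
t 37.9 pos [ 0.4949 -0.0924  0.1484] yaw 2.15 tilt [0.008 0.006] F [-0.   0.2 -3. ] grip 34.3 j7 0.32
shift units [-0.044 -0.046  1.033]
turn units [ 0.062 -0.039 -0.006]
```

View pics/s12.png

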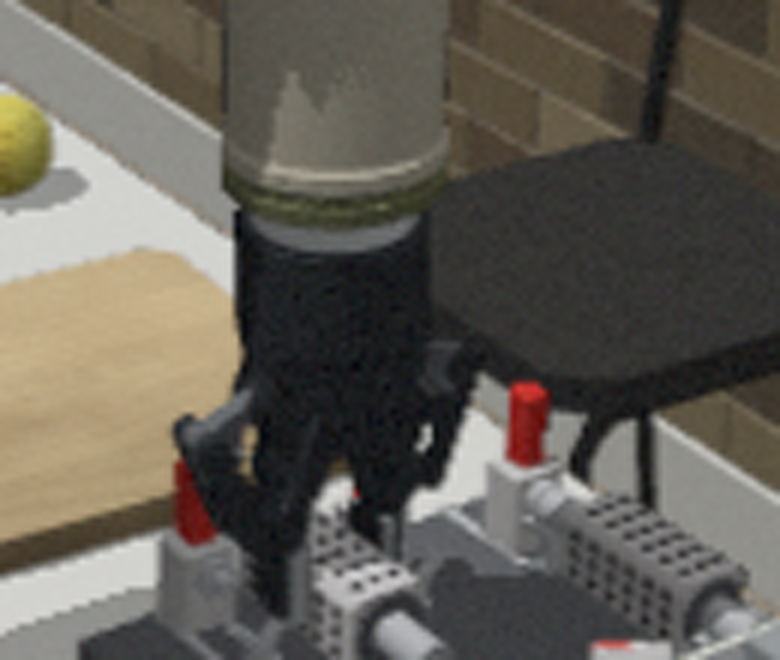

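View pics/t10.png

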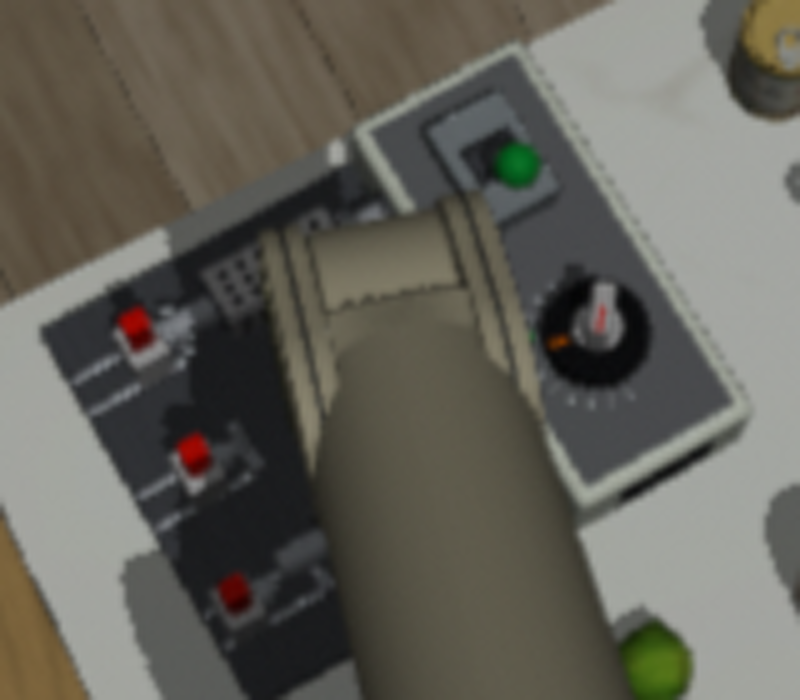

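Bay 1's tailstock is fully back, with the stub end in line with the rest. Lowering.

```bash
python3 -m crank '-0.04 -0.04 0.35 0.05 -0.03 0 30; 0 0 0.35 0 0 0 30; 0 0 0.15 0 0 0 30; 0 0 0.1 0 0 0 30; 0 0 0.05 0 0 0 30; 0 0 0 0 0 0 30; 0 0 0 0 0 0 30; 0 0 0 0 0 0 30; 0 0 0 0 0 0 30; 0 0 0 0 0 0 30' ; python3 g.py 0.4935 -0.094 0.106 2.2
```

```text
clock: 38.85
position: [0.4954, -0.0942, 0.1075]
ee_rot: [0.694, 0.72, 0.002, -0.001]
ft_force: [-3.0, 0.7, 5.6]
grip_width: 0.408
t 38.9 pos [ 0.4954 -0.0942  0.1075] yaw 2.04 tilt [0.002 0.005] F [-3.   0.7  5.6] grip 34.9 j7 0.37
shift units [ 0.007 -0.047  0.037]
turn units [ 0.016 -0.032 -0.02 ]
```

Contact (+5.6 N), at the same height as the first drum. Releasing and going up.

```bash
python3 -m crank '0 0 0 0 0 0 50; 0 0 0 0 0 0 50; 0 0 0 0 0 0 50; 0 0 0 0 0 0 50; 0 0 -0.3 0 0 0 50; 0 0 -0.5 0 0 0 50; 0 0 -0.5 0 0 0 50; 0 0 -0.5 0 0 0 50; 0 0 -0.4 0 0 0 50; 0 0 0 0 0 0 45'
python3 - <<'E'
from h import *
p,d=camera('side');crop(p,270,150,130,110,6,'pics/s13.png')
E
python3 g.py 0.4925 0.006 0.2 2.2
```

```text
clock: 39.85
position: [0.4954, -0.0959, 0.2016]
ee_rot: [0.695, 0.719, 0.002, -0.0]
ft_force: [-0.6, 1.0, -0.0]
grip_width: 0.529
t 39.9 pos [ 0.495  -0.0958  0.2005] yaw 1.93 tilt [0.002 0.003] F [0.5 0.1 0.1] grip 45.0 j7 0.26
shift units [2.545 0.024 0.021]
turn units [ 0.012 -0.021 -0.034]
```

View pics/s13.png

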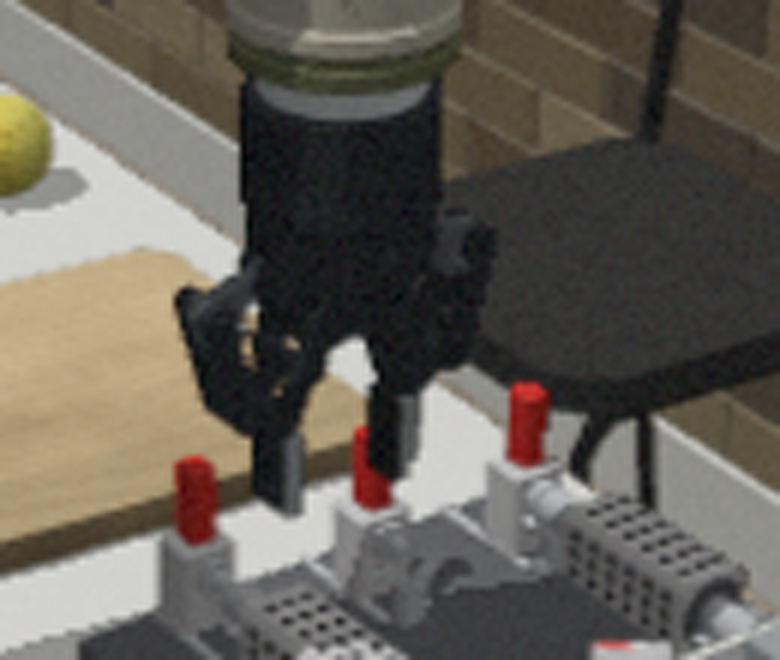

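Drum B lies in bay 1. Going over its tailstock grip.

```bash
python3 -m crank '0.4 0 0 0 0 0 45; 0.5 0 0 0 0 0 45; 0.5 0 0 0 0 0 45; 0.5 0 0 0 0 0 45; 0.4 0.05 0 0 0 -0.05 45; 0.2 0 0 0 0 0 45; 0 0 0 0 0 0 45; 0 0 0 0 0 0 45; 0 0 0 0 0 0 45; 0 0 0 0 0 0 45' ; python3 g.py 0.4925 0.006 0.144 2.2
```

```text
clock: 40.9
position: [0.4914, 0.0048, 0.197]
ee_rot: [0.694, 0.72, -0.001, -0.001]
ft_force: [0.0, -0.1, -0.1]
grip_width: 0.527
t 40.9 pos [0.4914 0.0048 0.197 ] yaw 2.09 tilt [-0.004  0.   ] F [ 0.  -0.1 -0.1] grip 45.0 j7 0.03
shift units [0.028 0.032 1.325]
turn units [-0.025 -0.004 -0.013]
```

```bash
python3 -m crank '0.03 0 0.4 0 0 0 45; 0 0 0.5 0 0 0 45; 0 0 0.35 0 0 0 45; 0 0 0.05 0 0 0 45; 0 0 0 0 0 0 45; 0 0 0 0 0 0 45; 0 0 0 0 0 0 45; 0 0 0 0 0 0 45; 0 0 0 0 0 0 45; 0 0 0 0 0 0 45' ; python3 g.py 0.492 0.006 0.144 2.2
```

```text
clock: 41.9
position: [0.4933, 0.0027, 0.1469]
ee_rot: [0.696, 0.718, 0.001, 0.0]
ft_force: [1.0, -0.3, -1.2]
grip_width: 0.531
t 41.9 pos [0.4933 0.0027 0.1469] yaw 1.78 tilt [0.002 0.002] F [ 1.  -0.3 -1.2] grip 45.3 j7 0.09
shift units [ 0.082 -0.03   0.073]
turn units [ 0.017 -0.011 -0.052]
```

```bash
python3 -m crank '0.08 -0.03 0.07 0 0 0 8; 0 0 0 0 0 0 8; 0 0 0 0 0 0 8; 0 0 0 0 0 0 8; 0 0 0 0 0 0 8; -0.12 0 0 0 0 0 8; -0.12 0 0 0 0 0 8; -0.12 0 0 0 0 0 8; -0.12 0 0 0 0 0 8; -0.12 0 0 0 0 0 8' 50 && python3 -m crank '-0.12 0 0 0 0 0 8; -0.12 0 0 0 0 0 8; -0.12 0 0 0 0 0 8; -0.12 0 0 0 0 0 8; -0.12 0 0 0 0 0 8; -0.12 0 0 0 0 0 8; -0.12 0 0 0 0 0 8; -0.12 0 0 0 0 0 8; -0.12 0 0 0 0 0 8; -0.12 0 0 0 0 0 8'; python3 g.py 0.494 -0.022 0.144 2.2
```

```text
clock: 42.9
position: [0.4925, -0.011, 0.1443]
ee_rot: [0.693, 0.721, 0.004, -0.004]
ft_force: [-1.5, 6.4, 2.7]
grip_width: 0.152
clock: 43.9
position: [0.4936, -0.0248, 0.1442]
ee_rot: [0.683, 0.73, 0.017, -0.024]
ft_force: [-5.8, 19.2, 8.0]
grip_width: 0.154
t 43.9 pos [ 0.4936 -0.0248  0.1442] yaw 3.84 tilt [-0.011  0.058] F [-5.8 19.2  8. ] grip 13.2 j7 0.26
shift units [0.069 0.016 0.008]
turn units [-0.058 -0.42   0.203]
```

```bash
python3 -m crank '-0.2 0 0 0 0 0 8; -0.2 0 0 0 0 0 8; -0.2 0 0 0 0 0 8; -0.2 0 0 0 0 0 8; 0 0 0 0 0 0 45; 0 0 0 0 0 0 45; 0 0 0 0 0 0 45; 0 0 0 0 0 0 45; 0 0 -0.4 0 -0.4 0.1 45; 0 0 -0.5 0 -0.2 0.1 45'; python3 -m crank '0 0 -0.5 0 0 0 45; 0 0 -0.5 0 0 0 45; 0 0 -0.4 0 0 0 45; -0.4 -0.3 0 0 0 0 45; -0.4 -0.3 0 0 0 0 45; -0.4 -0.3 0 0 0 0 45; -0.4 -0.3 0 0 0 0 45; -0.4 -0.3 0 0 0 0 45; 0 0 0 0 0 0 45; 0 0 0 0 0 0 45'
cat > ck.py <<'E'
from h import *
p,d=camera('top');crop(p,245,135,160,140,5,'pics/t_'+sys.argv[1]+'.png'); X=cloud('top',d)
p2,d2=camera('side');crop(p2,270,190,170,120,4.7,'pics/s_'+sys.argv[1]+'.png')
np.savez('last.npz',p=p,d=d,p2=p2,d2=d2)
E
python3 ck.py a; python3 g.py 0.494 -0.022 0.144 2.2
```

```text
clock: 44.9
position: [0.4937, -0.0325, 0.1779]
ee_rot: [0.686, 0.728, -0.004, -0.011]
ft_force: [-0.1, -0.2, 1.1]
grip_width: 0.528
clock: 45.9
position: [0.433, -0.1278, 0.236]
ee_rot: [0.689, 0.725, -0.004, -0.01]
ft_force: [0.3, 0.3, -0.2]
grip_width: 0.531
t 46.0 pos [ 0.4334 -0.1274  0.2361] yaw 2.97 tilt [-0.021  0.007] F [-0.   0.6 -0.2] grip 44.9 j7 0.24
shift units [2.534 1.696 2.288]
turn units [-0.147 -0.057  0.096]
```

View pics/t_a.png

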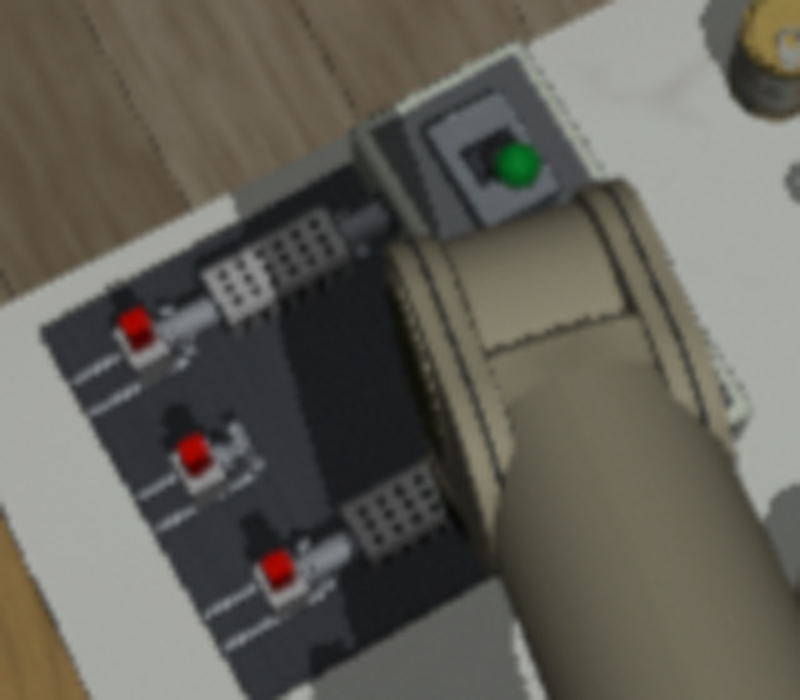

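View pics/s_a.png

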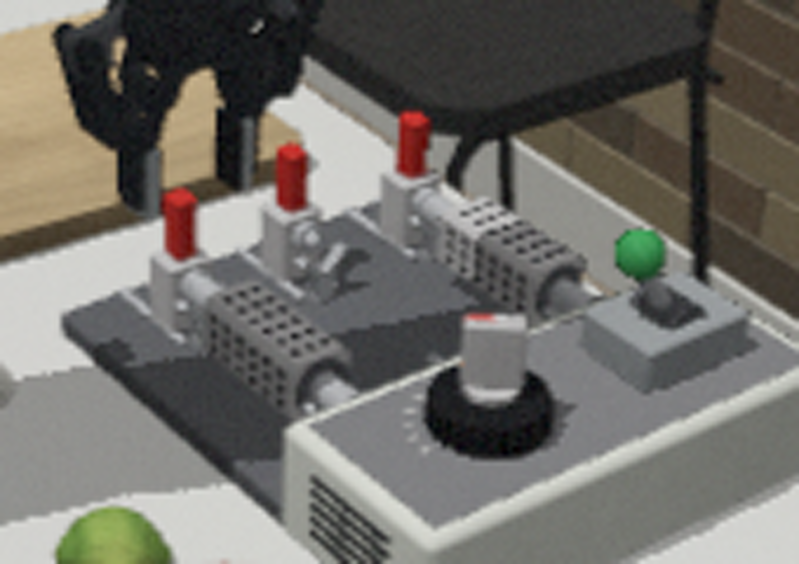

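Both drums look clamped. I'll check their height and centre from depth, and measure the knob again from the side view.

```bash
python3 - <<'E'
from h import *
np.set_printoptions(precision=4,suppress=True)
z=np.load('last.npz')
for n,d,p in(('top',z['d'],z['p']),('side',z['d2'],z['p2'])):
    X=cloud(n,d)
    for nm,c in(('bay1',(.494,-.110)),('bay3',(.653,-.104))):
        m=(abs(X[...,0]-c[0])<.035)&(abs(X[...,1]-c[1])<.06)&(X[...,2]>.058)&(X[...,2]<.075)
        Q=X[m]; print(n,nm,m.sum(),np.median(Q,0), cv2.minAreaRect(Q[:,:2].astype(np.float32)) if len(Q)>5 else '', 'y range',np.percentile(Q[:,1],[1,99]))
hsv=cv2.cvtColor(z['p'],cv2.COLOR_RGB2HSV).astype(int);H,S,V=hsv[...,0],hsv[...,1],hsv[...,2]
X=cloud('top',z['d']); cs,l=comps(((H<8)|(H>172))&(S>150)&(V>70),15)
for c,a,i in cs: print(c,a,np.median(X[l==i],0),plane('top',*c,.09))
# knob from side: bar top bright/red
X=cloud('side',z['d2']); m=(X[...,2]>.12)&(X[...,2]<.135)&(abs(X[...,0]-.528)<.03)&(abs(X[...,1]+.243)<.03)
Q=X[m];print('bar',m.sum(),cv2.minAreaRect(Q[:,:2].astype(np.float32)),Q.mean(0))
crop(z['p2'],355,245,40,30,18,'pics/k1.png')
E
python3 g.py 0.529 -0.244 0.22 52
```

```text
top bay1 237 [ 0.4928 -0.0951  0.0633] ((0.49306684732437134, -0.09368062019348145), (0.03657916188240051, 0.06405729800462723), 1.724434733390808) y range [-0.1229 -0.0682]
top bay3 344 [ 0.6526 -0.1039  0.0631] ((0.6534849405288696, -0.10724066197872162), (0.03698614612221718, 0.08955920487642288), 1.591829776763916) y range [-0.1452 -0.0637]
side bay1 298 [ 0.4925 -0.1155  0.0626] ((0.4946838617324829, -0.11208674311637878), (0.038169004023075104, 0.08637063205242157), 2.632047653198242) y range [-0.1544 -0.0711]
side bay3 252 [ 0.6524 -0.1104  0.0626] ((0.6542878150939941, -0.10690658539533615), (0.036803193390369415, 0.08537965267896652), 2.6708028316497803) y range [-0.149  -0.0662]
(np.float64(271.8), np.float64(199.8)) 38 [ 0.6492 -0.0158  0.095 ] [ 0.6504 -0.0157  0.09  ]
(np.float64(283.3), np.float64(225.2)) 37 [ 0.5691 -0.011   0.0953] [ 0.5703 -0.0108  0.09  ]
(np.float64(418.3), np.float64(249.0)) 312 [ 0.3382 -0.3052  0.0842] [ 0.3377 -0.3045  0.09  ]
(np.float64(300.0), np.float64(248.1)) 33 [ 0.4902 -0.0216  0.0956] [ 0.4916 -0.0216  0.09  ]
bar 61 ((0.5299427509307861, -0.24619169533252716), (0.013615432195365429, 0.029554372653365135), 64.4490737915039) [ 0.5288 -0.2468  0.1239]
t 46.0 pos [ 0.4334 -0.1274  0.2361] yaw 2.97 tilt [-0.021  0.007] F [-0.   0.6 -0.2] grip 44.9 j7 0.24
shift units [-3.039  2.244  0.332]
turn units [-0.113 -0.117 -6.129]
```

View pics/k1.png

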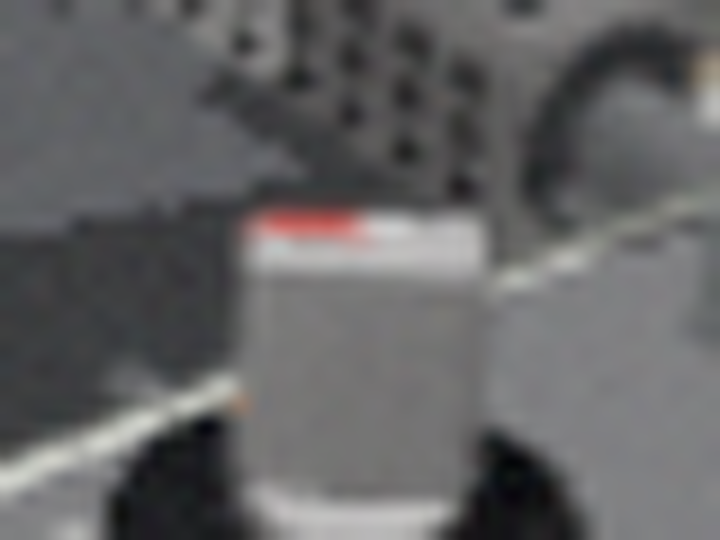

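Run:
```python
from h import *
def ang(n,a,b,z=.126):
    A=plane(n,*a,z);B=plane(n,*b,z);d=A-B;return A[:2].round(4),B[:2].round(4),np.degrees(np.arctan2(d[1],d[0]))
print(ang('side',(368.5,259.8),(381.8,259.3)))
print(ang('side',(368.7,257.2),(381.8,256.8)))
print(ang('top',(364.6,201.2),(365.2,195.6)),ang('top',(364.6,201.2),(365.5,191.3)))
z=np.load('top0.npz');X=cloud('top',z['d']);m=(X[...,2]>.115)&(X[...,2]<.14)&(abs(X[...,0]-.528)<.03)&(abs(X[...,1]+.243)<.03)
Q=X[m][:,:2];w,V=np.linalg.eigh(np.cov(Q.T));print(m.sum(),Q.mean(0),np.degrees(np.arctan2(V[1,1],V[0,1]))%180,w**.5,cv2.minAreaRect(Q.astype(np.float32)))
```

```text
(array([ 0.5115, -0.2444]), array([ 0.5375, -0.2582]), np.float64(151.8554029149768))
(array([ 0.5183, -0.2363]), array([ 0.5439, -0.2503]), np.float64(151.16820769621563))
(array([ 0.5168, -0.2338]), array([ 0.5298, -0.2429]), np.float64(145.06818955848334)) (array([ 0.5168, -0.2338]), array([ 0.5401, -0.2496]), np.float64(145.94869930619868))
52 [ 0.52757055 -0.24178439] 143.9088454819534 [0.00369145 0.00857816] ((0.5284380316734314, -0.24237990379333496), (0.01259350124746561, 0.029053017497062683), 54.26375198364258)
```

Bar direction about 147°, so the jaws go to about 56°. Turning first.

```bash
python3 -m crank '0 0 0 -0.1 -0.1 -0.9 45; 0 0 -0.1 0 0 -0.9 45; 0 0 -0.1 0 0 -0.9 45; 0 0 -0.1 0 0 -0.9 45; 0 0 -0.1 0 0 -0.9 45; 0 0 0 0 0 -0.9 45; 0 0 0 0 0 -0.9 45; 0 0 0 0 0 -0.4 45; 0 0 0 0 0 0 45; 0 0 0 0 0 0 45';  python3 g.py 0.5285 -0.2435 0.23 56
```

```text
clock: 47.0
position: [0.4363, -0.1219, 0.2521]
ee_rot: [0.264, 0.964, -0.005, -0.002]
ft_force: [-0.2, 0.6, -0.4]
grip_width: 0.526
t 47.0 pos [ 0.4363 -0.1219  0.2521] yaw 59.36 tilt [-0.006 -0.009] F [-0.2  0.6 -0.4] grip 44.9 j7 1.17
shift units [-3.534 -1.434  0.566]
turn units [-0.079 -0.003  0.42 ]
```

```bash
python3 -m crank '-0.4 -0.15 0 -0.05 0 0.1 40; -0.45 -0.2 0 0 0 0.1 40; -0.45 -0.2 0 0 0 0.1 40; -0.45 -0.2 0 0 0 0.1 40; -0.45 -0.2 0 0 0 0 40; -0.45 -0.2 0 0 0 0 40; -0.4 -0.15 0 0 0 0 40; -0.3 -0.1 0 0 0 0 40; 0 0 0 0 0 0 40; 0 0 0 0 0 0 40';  python3 g.py 0.5285 -0.2435 0.2 56
```

```text
clock: 48.0
position: [0.5229, -0.2427, 0.25]
ee_rot: [0.297, 0.955, -0.002, -0.002]
ft_force: [-0.0, 0.1, -0.0]
grip_width: 0.468
t 48.0 pos [ 0.5229 -0.2427  0.25  ] yaw 55.49 tilt [-0.005 -0.003] F [-0.   0.1 -0. ] grip 39.9 j7 1.55
shift units [-0.129  0.071  1.25 ]
turn units [-0.042 -0.018 -0.064]
```

```bash
python3 -m crank '-0.06 0.03 0.3 -0.04 0 -0.06 40; -0.06 0.03 0.4 0 0 0 40; 0 0 0.4 0 0 0 40; 0 0 0.1 0 0 0 40; 0 0 0 0 0 0 40; 0 0 0 0 0 0 40; 0 0 0 0 0 0 40; 0 0 0 0 0 0 40; 0 0 0 0 0 0 40; 0 0 0 0 0 0 40'
python3 - <<'E'
from h import *
p,d=camera('side');crop(p,320,180,110,100,6,'pics/s14.png')
E
python3 g.py 0.5285 -0.2435 0.174 56
```

```text
clock: 49.0
position: [0.5285, -0.2401, 0.198]
ee_rot: [0.291, 0.957, 0.002, -0.001]
ft_force: [-0.4, 0.2, -0.2]
grip_width: 0.47
t 49.0 pos [ 0.5285 -0.2402  0.1981] yaw 56.11 tilt [-0.001  0.004] F [ 0.4 -0.3 -0.4] grip 39.8 j7 1.6
shift units [-0.049 -0.071  0.601]
turn units [ 0.022 -0.022  0.014]
```

View pics/s14.png

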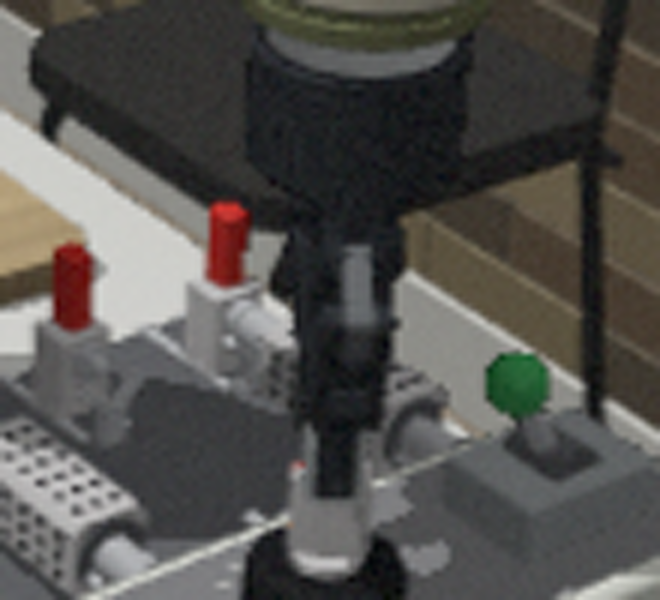

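The near finger is centred on the bar, at about (335,480) in the crop. Going down and closing gently.

```bash
python3 -m crank '-0.05 -0.07 0.25 0 0 0 40; 0 0 0.25 0 0 0 40; 0 0 0.08 0 0 0 40; 0 0 0 0 0 0 40; 0 0 0 0 0 0 8; 0 0 0 0 0 0 8; 0 0 0 0 0 0 8; 0 0 0 0 0 0 8; 0 0 0 0 0 0 8; 0 0 0 0 0 0 8' 30; python3 g.py 0.5285 -0.2435 0.174 -28.1
```

```text
clock: 50.05
position: [0.5293, -0.2417, 0.1723]
ee_rot: [0.291, 0.957, 0.003, -0.001]
ft_force: [1.1, 0.3, -1.8]
grip_width: 0.144
t 50.0 pos [ 0.5293 -0.2417  0.1723] yaw 56.2 tilt [-0.001  0.007] F [ 1.1  0.3 -1.8] grip 12.3 j7 1.63
shift units [-0.008 -0.048 -0.042]
turn units [ 9.0000e-03 -5.6000e-02  1.0538e+01]
```

```bash
python3 -m crank '0 0 0 0 0 0.4 8; 0 0 0 0 0 0.7 8; 0 0 0 0 0 0.7 8; 0 0 0 0 0 0.7 8; 0 0 0 0 0 0.7 8; 0 0 0 0 0 0.7 8; 0 0 0 0 0 0.7 8; 0 0 0 0 0 0.7 8; 0 0 0 0 0 0 8; 0 0 0 0 0 0 8'
python3 - <<'E'
from h import *
p,d=camera('side');crop(p,320,180,110,100,6,'pics/s15.png')
E
python3 g.py 0.529 -0.2425 0.173 -28.1
```

```text
clock: 51.05
position: [0.5301, -0.241, 0.1723]
ee_rot: [0.627, 0.779, 0.003, -0.002]
ft_force: [0.7, 0.4, -1.4]
grip_width: 0.148
t 51.1 pos [ 0.53   -0.241   0.1723] yaw 12.36 tilt [0.001 0.008] F [ 1.3  0.5 -2. ] grip 12.2 j7 0.95
shift units [-0.031 -0.033 -0.017]
turn units [-2.000e-03 -5.500e-02  5.058e+00]
```

View pics/s15.png

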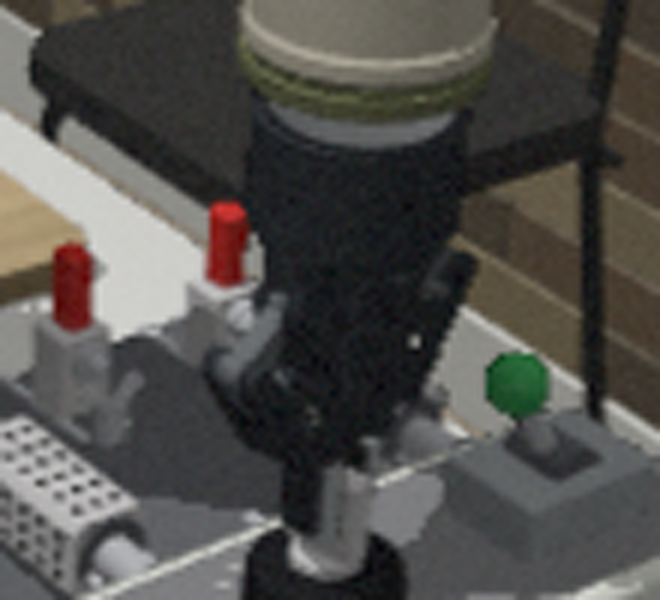

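The knob is turning with the jaws. Finishing the turn.

```bash
python3 -m crank '0 0 0 0 0 0.5 8; 0 0 0 0 0 0.7 8; 0 0 0 0 0 0.7 8; 0 0 0 0 0 0.7 8; 0 0 0 0 0 0.7 8; 0 0 0 0 0 0.7 8; 0 0 0 0 0 0.7 8; 0 0 0 0 0 0.3 8; 0 0 0 0 0 0 8; 0 0 0 0 0 0 8'; python3 g.py 0.529 -0.2425 0.173 -28.1
```

```text
clock: 52.1
position: [0.5309, -0.2411, 0.1724]
ee_rot: [0.857, 0.516, 0.004, -0.003]
ft_force: [-0.6, 0.1, -1.7]
grip_width: 0.145
t 52.1 pos [ 0.5309 -0.2411  0.1724] yaw -27.89 tilt [0.004 0.009] F [-0.6  0.1 -1.7] grip 12.4 j7 0.35
shift units [-0.053 -0.026 -0.016]
turn units [-0.005 -0.067  0.027]
```

```bash
python3 -m crank '0 0 0 0 0 0 20; 0 0 0 0 0 0 35; 0 0 0 0 0 0 35; 0 0 0 0 0 0 35; 0 0 -0.2 0 0 0 35; 0 0 -0.4 0 0 0 35; 0 0 -0.5 0 0 0 35; 0 0 -0.5 0 0 0 35; 0 0 -0.4 0 0 0 35; 0 0 0 0 0 0 35'; python3 -m crank '0.3 -0.5 -0.1 0 0 0 35; 0.3 -0.5 0 0 0 0 35; 0.3 -0.5 0 0 0 0 35; 0.3 -0.5 0 0 0 0 35; 0.3 -0.5 0 0 0 0 35; 0.3 -0.5 0 0 0 0 35; 0.3 -0.5 0 0 0 0 35; 0 0 0 0 0 0 35; 0 0 0 0 0 0 35; 0 0 0 0 0 0 35'; python3 ck.py b; python3 g.py
```

```text
clock: 53.1
position: [0.5304, -0.2433, 0.261]
ee_rot: [0.856, 0.517, 0.005, -0.002]
ft_force: [-0.0, -0.2, 0.0]
grip_width: 0.408
clock: 54.1
position: [0.4436, -0.1029, 0.2633]
ee_rot: [0.855, 0.518, 0.004, -0.003]
ft_force: [0.6, -0.8, -0.2]
grip_width: 0.411
t 54.2 pos [ 0.4436 -0.1033  0.2633] yaw -27.66 tilt [0.004 0.009] F [ 0.4 -0.6 -0.3] grip 35.0 j7 -0.49
```

View pics/t_b.png

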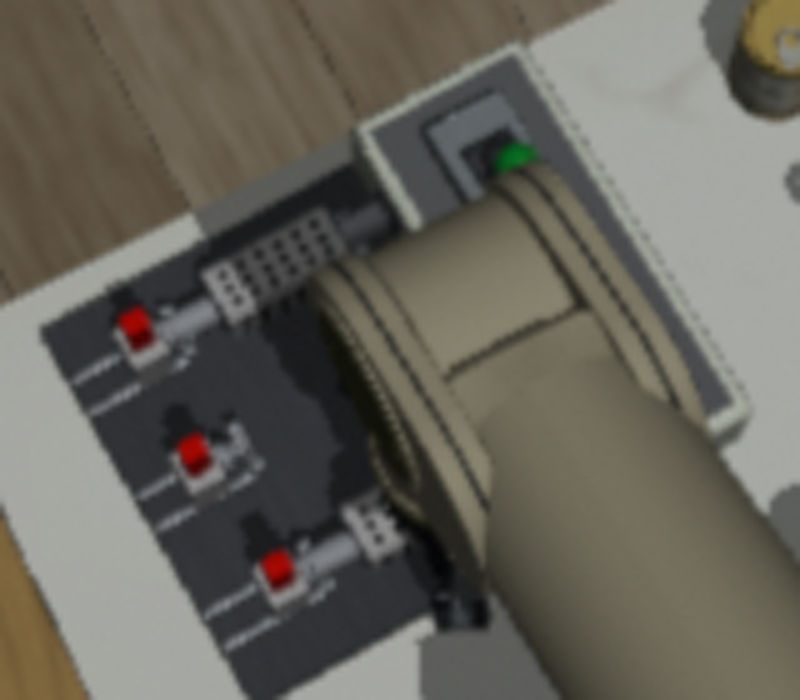

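View pics/s_b.png

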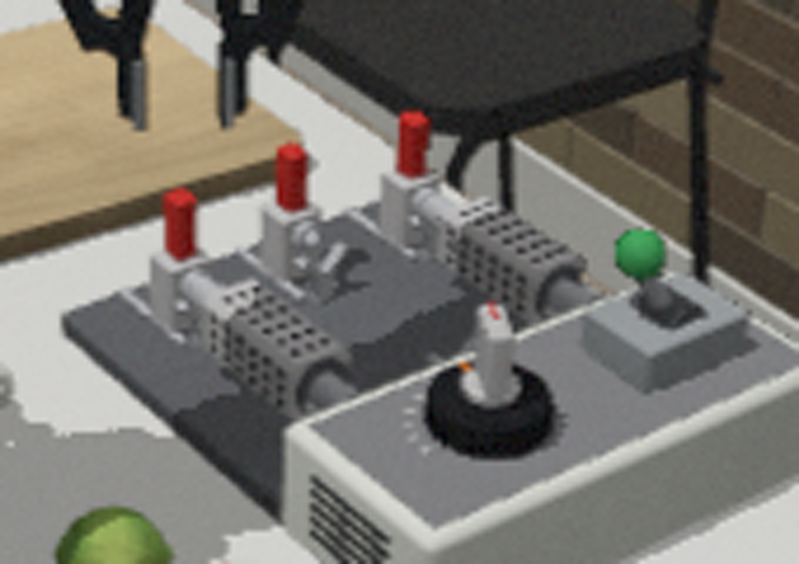

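Run:
```python
from h import *
z=np.load('last.npz');crop(z['p2'],355,240,40,30,18,'pics/k2.png')
p=z['p2'].astype(int);m=(p[...,0]>p[...,1]*1.25)&(p[...,0]>p[...,2]*1.25)
m[:250]&=True
sub=np.zeros_like(m);sub[250:265,365:385]=m[250:265,365:385]
vs,us=np.nonzero(sub);print(list(zip(us,vs)))
print(proj('side',[[.529,-.243,.126],[.529+.015*np.cos(np.radians(62)),-.243+.015*np.sin(np.radians(62)),.126]]))
```

```text
[(np.int64(373), np.int64(254)), (np.int64(374), np.int64(254)), (np.int64(375), np.int64(254)), (np.int64(374), np.int64(255)), (np.int64(375), np.int64(255)), (np.int64(374), np.int64(256)), (np.int64(375), np.int64(256)), (np.int64(375), np.int64(257))]
[[374.4185164  257.20812169]
 [373.22319855 253.55493456]]
```

View pics/k2.png

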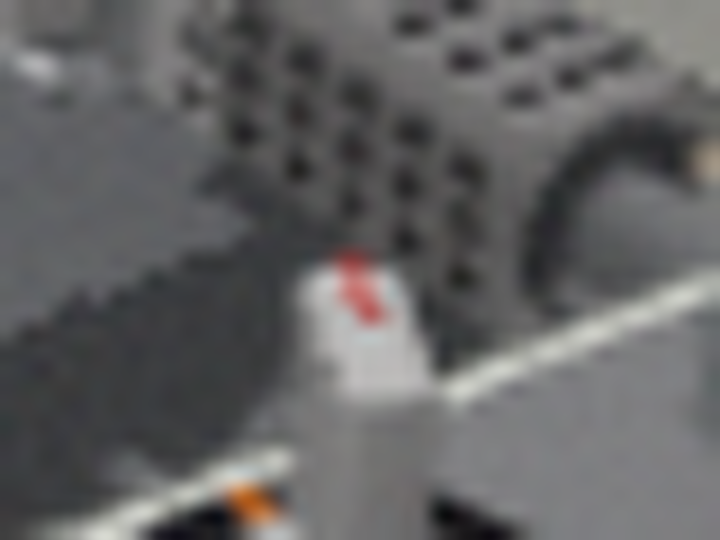

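The red line's slope in the side view matches the prediction for 2.1 rad (predicted (374.4,257.2)→(373.2,253.6); seen (375,257)→(373.5,254)). The heat pointer is unchanged. Next is the lever: close the jaws, turn square and approach.

```bash
python3 -m crank '0 0 0 0 0 -0.6 2; 0 0 0 0 0 -0.7 2; 0 0 0 0 0 -0.7 2; 0 0 0 0 0 -0.7 2; 0 0 0 0 0 -0.7 2; 0 0 0 0 0 -0.2 2; 0 0 0 0 0 0 2; 0 0 0 0 0 0 2; 0 0 0 0 0 0 2; 0 0 0 0 0 0 2'; python3 g.py 0.571 -0.242 0.26 2.2
```

```text
clock: 55.2
position: [0.4443, -0.1101, 0.2628]
ee_rot: [0.7, 0.714, -0.003, 0.002]
ft_force: [-0.5, 0.1, 0.5]
grip_width: 0.02
t 55.2 pos [ 0.4443 -0.1101  0.2628] yaw 1.1 tilt [-0.002 -0.008] F [-0.5  0.1  0.5] grip 1.7 j7 -0.05
shift units [-3.358  3.104  0.089]
turn units [-0.014  0.055 -0.137]
```

```bash
python3 -m crank '-0.35 0.3 0 0 0.05 -0.1 2; -0.45 0.4 0 0 0 0 2; -0.45 0.4 0 0 0 0 2; -0.45 0.4 0 0 0 0 2; -0.45 0.4 0 0 0 0 2; -0.45 0.4 0 0 0 0 2; -0.45 0.4 0 0 0 0 2; -0.3 0.35 0 0 0 0 2; 0 0 0 0 0 0 2; 0 0 0 0 0 0 2'; python3 g.py 0.571 -0.242 0.197 2.2
```

```text
clock: 56.2
position: [0.5669, -0.2337, 0.2561]
ee_rot: [0.696, 0.718, -0.001, -0.007]
ft_force: [-0.3, -0.4, -0.3]
grip_width: 0.025
t 56.2 pos [ 0.5669 -0.2337  0.2561] yaw 1.79 tilt [-0.012  0.009] F [-0.3 -0.4 -0.3] grip 2.1 j7 0.72
shift units [-0.225  0.113  1.475]
turn units [-0.084 -0.066 -0.052]
```

```bash
python3 -m crank '-0.2 0.1 0 -0.08 -0.06 -0.05 2; 0 0 0.3 0 0 0 2; 0 0 0.4 0 0 0 2; 0 0 0.3 0 0 0 2; 0 0 0 0 0 0 2; 0 0 0 0 0 0 2; 0 0 0 0 0 0 2; 0 0 0 0 0 0 2; 0 0 0 0 0 0 2; 0 0 0 0 0 0 2'
python3 - <<'E'
from h import *
p,d=camera('side');crop(p,330,160,110,110,5.4,'pics/s16.png')
E
python3 g.py 0.571 -0.242 0.195 2.2
```

```text
clock: 57.2
position: [0.5707, -0.2393, 0.2125]
ee_rot: [0.692, 0.721, 0.001, -0.001]
ft_force: [-0.1, 0.2, -0.3]
grip_width: 0.022
t 57.2 pos [ 0.5708 -0.2393  0.2125] yaw 2.35 tilt [0.001 0.002] F [-0.3 -0.3  0.3] grip 1.8 j7 0.76
shift units [-0.07   0.003  0.437]
turn units [ 0.005 -0.017  0.018]
```

View pics/s16.png

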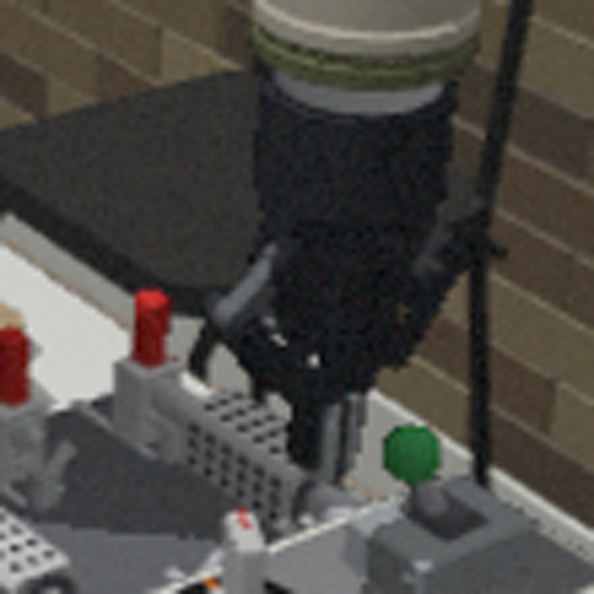

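The fingertips stand between the knob (about (243,535)) and the ball (about (412,452)). Lowering 12 mm and pushing to +x.

```bash
python3 -m crank '-0.04 0 0.15 0 0 0 2; 0 0 0.15 0 0 0 2; 0 0.2 0 0 0 0 2; 0 0.2 0 0 0 0 2; 0 0.2 0 0 0 0 2; 0 0.2 0 0 0 0 2; 0 0.2 0 0 0 0 2; 0 0.2 0 0 0 0 2; 0 0.2 0 0 0 0 2; 0 0.1 0 0 0 0 2'
python3 - <<'E'
from h import *
p,d=camera('side');crop(p,330,160,110,110,5.4,'pics/s17.png')
E
python3 g.py 0.645 -0.242 0.2 2.2
```

```text
clock: 58.25
position: [0.6325, -0.2407, 0.2091]
ee_rot: [0.693, 0.721, 0.001, -0.004]
ft_force: [-0.9, 0.5, 1.3]
grip_width: 0.023
t 58.3 pos [ 0.6328 -0.2406  0.2089] yaw 2.22 tilt [-0.004  0.007] F [-0.7  0.5  1.8] grip 2.4 j7 0.73
shift units [-0.05   0.304  0.221]
turn units [-0.024 -0.051  0.003]
```

View pics/s17.png

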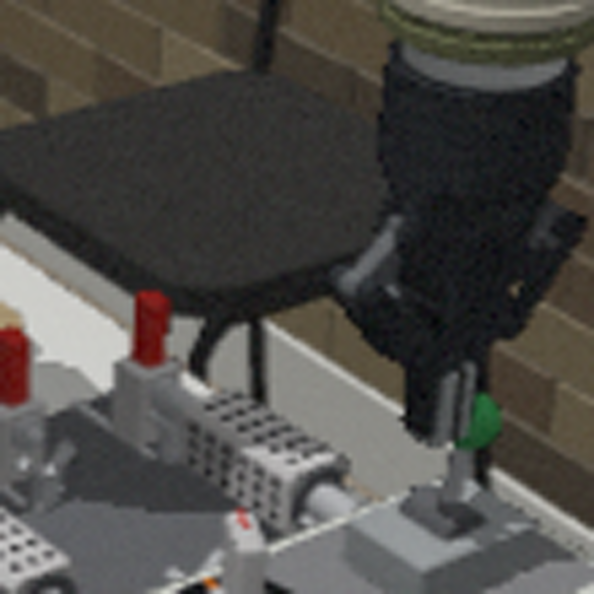

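The lever is past upright. Carrying on to its stop.

```bash
python3 -m crank '0 0.15 0.06 0 0 0 2; 0 0.15 0.06 0 0 0 2; 0 0.15 0.06 0 0 0 2; 0 0.15 0 0 0 0 2; 0 0.1 0 0 0 0 2; 0 0.1 0 0 0 0 2; 0 0.1 0 0 0 0 2; 0 0.1 0 0 0 0 2; 0 0.1 0 0 0 0 2; 0 0 0 0 0 0 2'; python3 g.py 0.645 -0.242 0.2 2.2
```

```text
clock: 59.3
position: [0.6509, -0.2422, 0.2038]
ee_rot: [0.699, 0.714, -0.013, -0.038]
ft_force: [-2.4, 0.6, 5.1]
grip_width: 0.021
t 59.3 pos [ 0.6509 -0.2422  0.2038] yaw 1.29 tilt [-0.072  0.034] F [-2.4  0.6  5.1] grip 1.8 j7 0.69
shift units [ 0.004 -0.14   0.106]
turn units [-0.511 -0.256 -0.123]
```

It's stalled and the tool is tilting, so the stop is probably reached. Backing off and checking.

```bash
python3 -m crank '0 -0.15 0 0 0 0 2; 0 -0.15 -0.2 -0.3 -0.2 -0.1 2; 0 0 -0.4 -0.2 -0.06 0 2; 0 0 -0.5 0 0 0 2; 0 0 -0.5 0 0 0 2; 0.4 -0.5 0 0 0 0 2; 0.5 -0.7 0 0 0 0 2; 0.5 -0.7 0 0 0 0 2; 0.5 -0.7 0 0 0 0 2; 0.4 -0.7 0 0 0 0 2'; python3 -m crank '0.5 -0.7 0 0 0 0 2; 0.6 -0.7 0 0 0 0 2; 0.6 -0.6 0 0 0 0 2; 0.6 -0.5 0 0 0 0 2; 0.6 0 0 0 0 0 2; 0.6 0 0 0 0 0 2; 0.6 0 0 0 0 0 2; 0.6 0 0 0 0 0 2; 0 0 0 0 0 0 2; 0 0 0 0 0 0 2'; python3 ck.py c; python3 g.py
```

```text
clock: 60.3
position: [0.5043, -0.1535, 0.2709]
ee_rot: [0.695, 0.719, 0.001, 0.002]
ft_force: [0.1, 0.2, 1.8]
grip_width: 0.024
clock: 61.3
position: [0.419, 0.0183, 0.2786]
ee_rot: [0.698, 0.716, 0.008, -0.01]
ft_force: [-0.0, -0.2, 0.0]
grip_width: 0.021
t 61.4 pos [0.419  0.018  0.2785] yaw 1.4 tilt [-0.003  0.024] F [ 0.6  0.7 -0.4] grip 1.5 j7 -0.29
```

View pics/t_c.png

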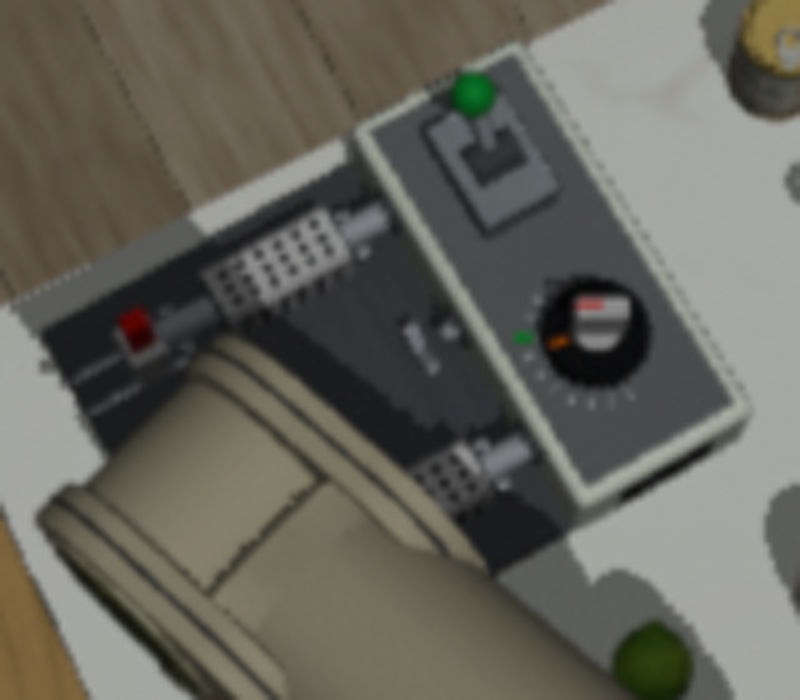

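View pics/s_c.png

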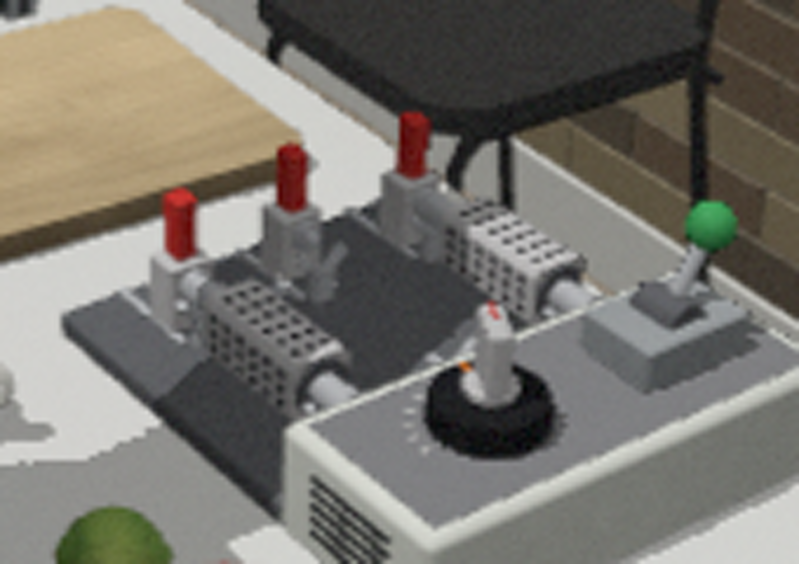

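Run:
```python
from h import *
np.set_printoptions(precision=4,suppress=True)
z=np.load('last.npz');z0=np.load('top0.npz')
def gc(p):
    h=cv2.cvtColor(p,cv2.COLOR_RGB2HSV).astype(int);return [(tuple(c),a) for c,a,i in comps((h[...,0]>55)&(h[...,0]<90)&(h[...,1]>100)&(h[...,2]>50),20)[0]]
a=gc(z['p']);b=gc(z['p2']);print(a,b)
t=[c for c,_ in a if abs(c[0]-340)<15 and c[1]<175][0]; s=[c for c,_ in b if 380<c[0]<440 and c[1]<270][0]
B=tri({'top':t,'side':s});print('ball',B); hinge=np.array([.6435,-.239,.087]); print('lever from vertical deg',np.degrees(np.arctan2(B[0]-hinge[0],B[2]-.087)),'len',np.hypot(B[0]-hinge[0],B[2]-.087))
for nm,p in(('0',z0['p']),('1',z['p'])):
    q=p.astype(int);m=(q[...,0]>q[...,2]*2)&(q[...,0]>q[...,1]*1.3)&(q[...,0]>70);k=np.zeros_like(m);k[199:207,350:361]=m[199:207,350:361];v,u=np.nonzero(k);print('orange',u.mean(),v.mean(),len(u))
    m=(q[...,0]>q[...,1]*1.25)&(q[...,0]>q[...,2]*1.25);k=np.zeros_like(m);k[190:204,358:372]=m[190:204,358:372];v,u=np.nonzero(k)
    P=np.array([plane('top',x,y,.126)[:2] for x,y in zip(u,v)]);w,V=np.linalg.eigh(np.cov(P.T));print('red px',len(u),P.mean(0),'axis ang',np.degrees(np.arctan2(V[1,1],V[0,1]))%180)
for n,d in(('top',z['d']),('side',z['d2'])):
    X=cloud(n,d)
    for nm,c in(('bay1',(.494,-.110)),('bay3',(.653,-.104))):
        m=(abs(X[...,0]-c[0])<.035)&(abs(X[...,1]-c[1])<.06)&(X[...,2]>.058)&(X[...,2]<.075);Q=X[m]
        print(n,nm,m.sum(),np.median(Q,0),np.percentile(Q[:,1],[1,99]))
cv2.imwrite('pics/full_c.png',z['p'][:,:,::-1])
```

```text
[((np.float64(339.2), np.float64(153.5)), np.int32(62))] [((np.float64(420.9), np.float64(237.3)), np.int32(92))]
ball [ 0.6693 -0.2382  0.1303]
lever from vertical deg 30.81767601274414 len 0.05042933852629308
orange 356.25 202.75 4
red px 14 [ 0.5224 -0.2313] axis ang 95.55916102783169
orange 356.25 202.75 4
red px 22 [ 0.5326 -0.2327] axis ang 117.88750111490577
top bay1 145 [ 0.4954 -0.1335  0.0636] [-0.1513 -0.1141]
top bay3 337 [ 0.653  -0.1033  0.0633] [-0.1452 -0.0628]
side bay1 296 [ 0.4927 -0.1161  0.0626] [-0.154  -0.0709]
side bay3 247 [ 0.6527 -0.111   0.0626] [-0.148  -0.0658]
```

View pics/full_c.png

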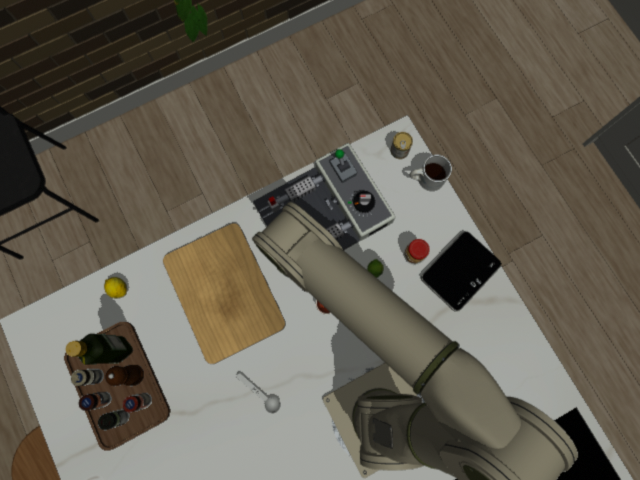

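The lever is at about +0.5 rad from upright, so about 1.0 in all. The orange pointer is unchanged. The red mask picked up the orange mark, so I'll measure the line again in a zoomed crop.

Run:
```python
from h import *
z=np.load('last.npz');crop(z['p'],345,185,36,30,20,'pics/k3.png')
q=z['p'].astype(int);m=(q[...,0]>q[...,1]*1.25)&(q[...,0]>q[...,2]*1.25)&(abs(q[...,1]-q[...,2])<25);k=np.zeros_like(m);k[190:200,358:372]=m[190:200,358:372];v,u=np.nonzero(k);print(list(zip(u.tolist(),v.tolist(),q[v,u].tolist())))
a=np.array([.5295,-.243]);
for r in(1.95,2.1,2.25):
    an=np.radians(182.2)-r;print(r,proj('top',[[*a,.126],[*(a+.015*np.array([np.cos(an),np.sin(an)])),.126]]).round(1).tolist())
```

```text
[(361, 194, [86, 63, 62]), (362, 194, [89, 65, 64]), (363, 194, [88, 65, 65]), (364, 194, [90, 66, 66]), (359, 195, [39, 29, 29]), (360, 195, [96, 64, 63]), (361, 195, [142, 84, 82]), (362, 195, [145, 85, 82]), (363, 195, [147, 86, 84]), (364, 195, [146, 88, 87]), (365, 195, [141, 103, 103]), (359, 196, [43, 28, 27]), (360, 196, [102, 61, 60]), (361, 196, [149, 84, 83]), (362, 196, [152, 83, 82]), (363, 196, [152, 84, 83]), (364, 196, [150, 86, 84]), (365, 196, [146, 106, 105])]
1.95 [[365.3, 195.7], [359.8, 196.5]]
2.1 [[365.3, 195.7], [359.8, 195.7]]
2.25 [[365.3, 195.7], [359.8, 194.9]]
```

View pics/k3.png

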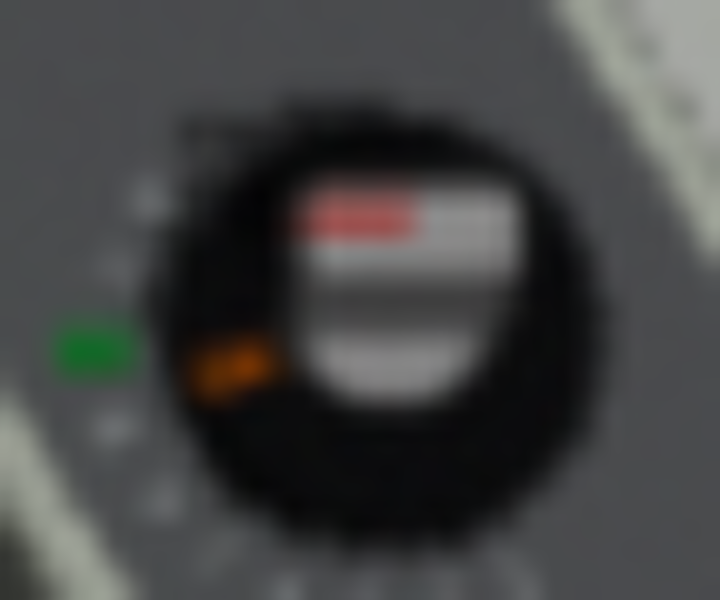

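The line lies level at row 195.5 from (365,195.5) to (360,195.5), as predicted for 2.1 rad. The arm is clear of everything, so I'm handing in.

```bash
python3 -c "
from workcell import hand_in
print(hand_in())"
```

```text
the job is handed in; nothing more can be done
None
```

The roaster is loaded, set and started, and I handed the job in at about 61 s of the 210 s allowed; no verdict was reported.

I found two drums on the board. I drew back the tailstocks of bays 1 and 3, laid one drum in each bay and pushed both tailstocks until they stalled. I then turned the inner knob to the green mark and pushed the start lever over to its stop.

**Last checks**
- **Drums:** Both tailstock grips are within about 1 mm of where they should be when clamped. The drum tops read about 63 mm by depth, which is about 65 mm (the clamped height) after the roughly 1.4 mm the depth reads low. The side view put both drum centres 2–3 mm to -y of my seat estimates. I took that as camera offset, because the top view put bay 3 within 1 mm; bay 1 was partly hidden there.
- **Minutes knob:** The red line matches the projection for 2.1 rad. The automatic colour reading of that line failed because it also picked up the orange mark, so I measured it again in a zoomed crop.
- **Heat knob:** The orange pointer is at the same pixels as at the start.
- **Start lever:** The ball is about 31° past upright, so the lever reads about 1.0 rad.
- **Other things on the table:** They look unmoved in the final top view, and the gripper was clear of everything. The cup is partly hidden by the arm there.

**Mishaps:** I first closed about 10 mm off-centre on bay 3's grip and re-gripped before pushing. I saw no drum knocked aside and no slackening of the grip.

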